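Put the battery tester away in its service case

ROBOT

A 7-joint arm with a two-finger parallel gripper is mounted at the origin on the work surface. World frame = base frame: x ahead of the robot, y to its left, z up, the work surface at z = 0. Lengths are in mm, angles in rad, forces in N, time in s.
With the tool pointing down it reaches from about 400 to 875 mm from the base axis. Payload 4.4 kg.
Tool frame: the origin (TCP) lies at the very end of the fingers, on their centre line; the grasp point (between the pads) lies 19 mm behind it; z points along the fingers, x is the direction in which the jaws open and shut, and the axes are right-handed (so a half turn about z gives the same grasp; the last joint's range is limited). The gripper opens to 85 mm and grips with 20 to 120 N. Pads are 22 mm wide; open, the fingers measure 114 mm over their backs; the gripper's body (76 mm by 85 mm) begins 54 mm behind the grasp point. The pads swing forward as they close: fully open they stand 13 mm farther back than shut.
Start: joints at [-1.323, 0.628, 0.038, 1.517, -0.027, 0.996, -0.02], TCP at [200.614, 618.281, 206.913] pointing down, gripper open.
Joint ranges: [-3.06, 3.06], [-0.37, 2.12], [-1.25, 1.32], [0.18, 2.47], [-1.1, 4.24], [0.23, 1.98], [-2.94, 2.94]. Speed limits (rad/s): [2.57, 2.57, 3.14, 3.14, 3.14, 3.14, 3.14].

INTERFACE

Orientations are given as [roll, pitch, yaw] about the fixed x, y, z axes, in that order (R = Rz(yaw) Ry(pitch) Rx(roll)).
In Python, from cell import ctrl, get_image, job, models gives the robot as it stands.
- The arm moves only by the tool move_arm, never from a script. Its argument "moves" is a list that holds one entry, the list of rows, each a list of 6 numbers: the shift along the tool's x, y, z in m, then the turn, a rotation vector about the tool's x, y, z in rad. A call has 1 to 20 rows; each row is the pose to reach, as a shift and turn from the pose commanded when the call began, along the tool's axes at that moment; what a row does not reach only later rows make up. A row lasts 1/8 s, in which the tool goes at most 62.5 mm and 10.7 degrees, less where a joint would pass 70% of its speed; a pose out of reach is approached as far as the arm can. A call with a gripper value outside its range is refused whole. "jaw" is the opening, from 0 (shut) to 1 (fully open), set as the call begins (left out, the last holds). The fingers move at their own pace and stop on an object; the grip force is fixed at half the most. Time passes only in rows, so rows that repeat a pose let the fingers close. It gives the time, the measured TCP pose, the force and the opening at its end, in the units of the state.
- ctrl.read_state(): the state, without advancing time (a new reading comes with each control period).
- get_image(name): name is "side" or "top"; returns a dict with "color" (480x640x3 uint8, blue, green, red), "fov_y" (degrees; the focal length in pixels is half the picture's height over the tangent of half this angle, whatever the lens; pixels are square), "cx", "cy" (the principal point, pixels), "origin" and "orientation" of the camera in the world. Camera axes: x right, y up, looking along -z (the intrinsics and any distortion apply to the point x, -y, -z); pixel columns grow to the right and rows downward; lengths in mm; the calibration is good to about 2 mm. A picture is of the moment at which its call begins. There is no depth.
- job.finish_job(): hands the job in, once; it reports no verdict.
Trained networks look in the newest picture that a camera, given by its name, has taken for a name from the list of things; names that differ only in an ending like _2 or _b are one class to them, and where a whole thing is asked for, a point or a joint stands for the part that bears it (a point fixed in the world has none). Each returns a list of dicts, best first, with "score" (0 to 1); they miss things now and then, are a little off and sometimes report something else, mostly with a low value. They report only what shows in the picture. A call takes as long as a camera call. They do not tell look-alikes from the thing itself.
- models.cut_out(camera, thing): "pixels" (480x640 bool, what is visible of it) and "uv" ([column, row] in pixels, amid what is visible of it).
- models.place_of(camera, thing): "uv" ([column, row] in pixels: a listed point, or the origin of a listed thing).
The state is a dict: "clock": time; "qpos": joint angles; "qd": joint speeds; "tau": joint torques, N m; "eef_pos": TCP position; "tool_rot": TCP orientation; "force": force on the tool from outside, world axes, zero at the start; "torque": the same for the moment, N m; "width": finger opening in mm.
Only numpy, scipy, OpenCV 4.12 (cv2) and the standard library are available. Lean on these libraries where they do the work, as an engineer would, in place of code of your own. Each camera call takes 0.05 s, during which the arm holds its last target.

TASK

Take the hand-held battery tester, which stands on edge in its charging dock, and lay it flat, screen up, on the bench mat and let go of it. Then take it again from above and press it, screen up, into the cutout of its own shape in the case insert until it is fully home, resting on the cutout's floor, and let go. Leave the other loose things on the bench where they are.

Things in the scene. Friction and masses are not known exactly. Their poses are not given: they have to be found in the camera images.
- tester_center (a point): Centre of the battery tester: grey, rigid, 0.24-0.42 kg, 150 mm long, 38 mm thick (faces at z = -19, 19 mm). Axes: x to the head, z out of the screen face, y across. P-shaped: head x 11 to 75, y -33 to 33 mm; handle x -75 to 11, y -33 to 13 mm. So the edge y = -33 is straight; the other has a step. Mass centre near x 7, y -5 mm. It starts standing on its straight edge, y up.
- tester_handle (a point): Point in the tester's handle, half-way between faces and edges: x 0, y -10 mm from tester_center, same axes. The handle is 46 mm wide (y) and 38 mm thick (z) here. In the dock the handle's upper edge is 56 mm and the head's upper edge 76 mm above the bench.
- dock: Fixed black charging dock, 80 mm by 190 mm (along its y), origin at the centre of its underside on the bench. A slot along its y, 42 mm wide and 162 mm long, has its floor 10 mm above the bench; the walls round it are 34 mm high. The tester's head points to the dock's +y and its screen to the dock's +x.
- mat: Fixed flat black rubber mat, 240 mm (x) by 200 mm (y), 3 mm thick, free of other things, on the bench between dock and case; origin at the centre of its underside.
- seat (a point): Where tester_center lies when fully home: centre of the P-shaped cutout, 29 mm above the bench. Axes are the case's: the seated tester's x (head) points to +y, its y to -x, z up. The cutout's floor is 10 mm and the insert's top 32 mm above the bench (22 mm deep); the seated tester stands 16 mm proud. 1.5 mm clearance on every side, 4 mm chamfer round the mouth.
- nub0_at (a point): One of four sprung rubber nubs in the cutout's long walls (at tester x = -50 and 45 mm, both sides), which grip the tester. Set down unpressed it stays 6 to 13 mm above the cutout's floor, perhaps slightly tilted; pressing it home takes about 7 to 18 N downwards, best near x 0 to 7, y -5 mm of the tester.
- case: Fixed low grey case with rigid dark insert, 196 mm (x) by 256 mm (y), 33 mm high; origin on the bench, 40 mm from the seat along the case's +x. In the far row (+x) are an oblong 96 by 50 mm cutout that stays empty and one with a small torch, up to 14 mm proud of the insert, over 35 mm from the P-shaped cutout.
- grease_at (a point): White jar, 60 mm in diameter, 70 mm tall, standing at the back, beyond the mat; leave it. Point on its axis 10 mm above its underside.
- wrench_at (a point): Steel wrench, 160 mm long, lying crosswise between robot and mat; leave it.
- driver_at (a point): Black-handled screwdriver, 180 mm long, lying crosswise beyond the mat; leave it.
- post_brush_at (a point): Upright steel post-cleaning brush, 44 mm in diameter, 90 mm tall, at the back; leave it.
- carton_at (a point): Small carton 70 x 110 x 60 mm at the back; leave it.
Things that resemble listed ones, but are neither listed nor needed, are in the scene too. What is shaped like the part that bears tester_center but turquoise or yellow is not meant.

How it is judged (in metres and radians):
On the way:
1. the tester lies flat, screen up, on the mat, let go (angle between tester_center's own z axis and vertical below 0.12 rad and height (world z) of tester_center below 0.027 m and horizontal distance between tester_center and mat below 0.16 m and contact force between the fingers and tester below 0.1 N and linear speed of tester below 0.02 m/s), for 0.2 s.
At the end, for the whole second after the job is handed in: The tester lies screen up in the P-shaped cutout, pressed home: its centre within 3 mm in height and 5 mm sideways of the seat, tilted less than 0.05 rad and turned less than 0.06 rad, at rest and let go (horizontal distance between tester_center and seat below 0.005 m and z of tester_center in the frame of seat between -0.003 and 0.003 m and angle between tester_center's own z axis and vertical below 0.05 rad and angle between the x axis of tester_center and the y axis of seat, either way round below 0.06 rad and linear speed of tester below 0.01 m/s); the robot touches nothing.
It fails at once if another loose thing on the bench was shifted by more than 30 mm (distance of any of grease_at, wrench_at, driver_at, post_brush_at, carton_at from where it was at the start of the episode above 0.03 m).
It also fails if it takes over 72 s, if anything falls off the work surface, if the arm or the gripper's body presses on something with over 40 N, if the wrist force passes 120 N, or if a joint passes its speed limit or range.

## Working session

There is one attempt and no reset: what is moved stays moved. The work goes in short steps, Python scripts to look and compute and a tool call to move; the robot and the scene stay as the last step left them, time stands still between calls to the robot, and variables do not carry over. Pictures are saved under pics/ and viewed, and the job is handed in when it is done.

Besides the shell and the picture viewer there is one more tool, called after ">>>" by a JSON object that holds its "fn" and its "kwargs". move_arm: Moves the arm, as the interface text tells. Its arguments: {"type":"object","properties":{"moves":{"type":"array","items":{"type":"array","items":{"type":"array","items":{"type":"number"}}}},"jaw":{"type":"number"}},"required":["moves"]}

```bash
ls; mkdir -p pics; python3 - <<'E'
from cell import ctrl,get_image,job,models
import cv2
s=ctrl.read_state(); print(s)
for n in ("side","top"):
    im=get_image(n); cv2.imwrite(f"pics/{n}0.png",im["color"]); print(n,{k:v for k,v in im.items() if k!="color"})
E
```

```text
pics
{'clock': 0.0, 'qpos': array([-1.32279013,  0.62934793,  0.03841363,  1.51836363, -0.02699599,
        0.9962642 , -0.01995869]), 'qd': array([ 0.00127783, -0.00033521, -0.00091486,  0.00049616,  0.00158979,
        0.00190608, -0.00045238]), 'tau': array([ 1.13504284e-03, -5.63392997e+01,  1.22714102e+00, -1.93437016e+01,
        1.12896395e-02,  1.06587005e-02, -1.86386603e-05]), 'eef_pos': array([200.39769375, 617.64633928, 205.98882262]), 'tool_rot': array([3.14158157e+00, 1.86597043e-03, 1.25705663e+00]), 'force': array([ 0.57911671,  0.17143998, -0.79719515]), 'torque': array([-0.02010677,  0.06758238, -0.03268853]), 'width': 85.43965962071812}
side {'fov_y': 55.21907562386653, 'cx': 328.128278090276, 'cy': 241.9424049084219, 'origin': array([ -21.25953141, -634.16723616,  939.41430408]), 'orientation': array([ 0.72242384,  0.00710298, -0.84334463])}
top {'fov_y': 42.88466617313765, 'cx': 330.23863146494125, 'cy': 233.8676099834423, 'origin': array([ 304.21424398, -112.91566808, 1487.04556352]), 'orientation': array([ 0.15637273,  0.00901907, -1.59085023])}
```

View pics/side0.png

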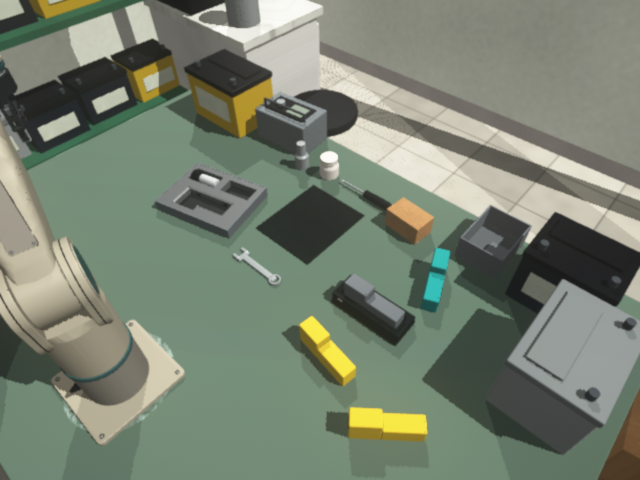

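View pics/top0.png

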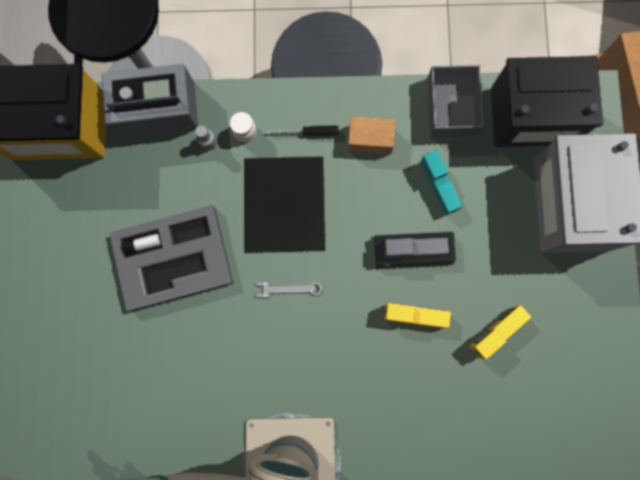

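```bash
cat > h.py <<'E'
import numpy as np,cv2
from scipy.spatial.transform import Rotation as Ro
def RR(rpy): return Ro.from_euler('xyz',rpy).as_matrix()
def K(im):
    f=im["color"].shape[0]/2/np.tan(np.radians(im["fov_y"])/2); return f
def proj(im,P):
    P=np.atleast_2d(P); c=(P-im["origin"])@RR(im["orientation"]); f=K(im)
    return np.c_[im["cx"]+f*c[:,0]/-c[:,2], im["cy"]-f*c[:,1]/-c[:,2]]
def ray(im,uv):
    f=K(im); d=np.array([(uv[0]-im["cx"])/f,-(uv[1]-im["cy"])/f,-1]); d=RR(im["orientation"])@d
    return im["origin"],d/np.linalg.norm(d)
def onz(im,uv,z):
    o,d=ray(im,uv); return o+d*(z-o[2])/d[2]
def tri(im1,uv1,im2,uv2):
    o1,d1=ray(im1,uv1);o2,d2=ray(im2,uv2)
    A=np.c_[d1,-d2]; t=np.linalg.lstsq(A,o2-o1,rcond=None)[0]
    a=o1+d1*t[0];b=o2+d2*t[1]; return (a+b)/2,np.linalg.norm(a-b)
E
python3 - <<'E'
from cell import *
from h import *
ims={n:get_image(n) for n in("side","top")}
for t in ["tester_center","tester_handle","dock","mat","seat","case","nub0_at","grease_at","wrench_at","driver_at","post_brush_at","carton_at"]:
    r={n:models.place_of(n,t) for n in ims}
    for n in ims: print(t,n,[(np.round(x["uv"]).tolist(),round(x["score"],2)) for x in r[n][:4]])
    if r["side"] and r["top"]:
        p,e=tri(ims["side"],r["side"][0]["uv"],ims["top"],r["top"][0]["uv"]); print("   ",p.round(1),round(e,1))
E
```

```text
tester_center side [([385.0, 425.0], 0.85), ([328.0, 348.0], 0.82), ([438.0, 281.0], 0.61)]
tester_center top [([440.0, 185.0], 0.96), ([415.0, 249.0], 0.89), ([501.0, 332.0], 0.87), ([416.0, 313.0], 0.84)]
    [ 656.6 -438.5 -603.3] 292.0
tester_handle side [([387.0, 430.0], 0.79), ([325.0, 350.0], 0.77), ([430.0, 281.0], 0.69), ([374.0, 303.0], 0.67)]
tester_handle top [([414.0, 315.0], 0.87), ([502.0, 330.0], 0.78), ([438.0, 181.0], 0.76), ([413.0, 250.0], 0.69)]
    [ 385.  -399.4 -388.7] 122.1
dock side [([372.0, 313.0], 0.8), ([302.0, 163.0], 0.35), ([328.0, 171.0], 0.31)]
dock top [([412.0, 250.0], 0.65)]
    [ 495.1 -305.6   -6.3] 2.0
mat side [([311.0, 222.0], 0.63)]
mat top [([286.0, 204.0], 0.84)]
    [615.    4.7   2.2] 2.2
seat side [([204.0, 198.0], 0.55)]
seat top [([174.0, 271.0], 0.73)]
    [450.8 265.2  51. ] 1.3
case side [([215.0, 204.0], 0.57)]
case top [([172.0, 260.0], 0.87)]
    [488.  285.6 -11.9] 7.6
nub0_at side [([215.0, 217.0], 0.76)]
nub0_at top [([196.0, 273.0], 0.68)]
    [447.5 223.4   6.1] 0.1
grease_at side [([331.0, 171.0], 0.57), ([258.0, 267.0], 0.36)]
grease_at top [([246.0, 129.0], 0.58)]
    [808.3 102.3  14.7] 1.6
wrench_at side [([257.0, 266.0], 0.94)]
wrench_at top [([289.0, 289.0], 0.72)]
    [404.8  -1.4   8.4] 1.9
driver_at side [([362.0, 194.0], 0.54)]
driver_at top [([302.0, 132.0], 0.75)]
    [793.3 -38.1  15.8] 5.2
post_brush_at side [([302.0, 162.0], 0.66)]
post_brush_at top [([211.0, 141.0], 0.76)]
    [773.6 189.2  25.1] 4.5
carton_at side [([407.0, 225.0], 0.76)]
carton_at top [([371.0, 137.0], 0.72), ([416.0, 246.0], 0.61)]
    [ 780.2 -209.4    9. ] 3.8
```

The grey tester stands in the black dock: top (415,247), side (372,300). The look-alikes are turquoise at top (440,183), yellow at (418,315) and yellow at (502,332). Only the grey one in the dock fits the description. I'll check it in enlarged crops.

```bash
python3 - <<'E'
import cv2,numpy as np
t=cv2.imread("pics/top0.png");s=cv2.imread("pics/side0.png")
def crop(i,x0,y0,w,h,k): return cv2.resize(i[y0:y0+h,x0:x0+w],None,fx=k,fy=k,interpolation=cv2.INTER_CUBIC)
a=crop(t,360,220,110,60,7);cv2.imwrite("pics/c_t.png",a)
cv2.imwrite("pics/c_s.png",crop(s,320,265,110,82,7))
cv2.imwrite("pics/c_ct.png",crop(t,100,200,140,115,5))
E
```

```text
(no output)
```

View pics/c_t.png

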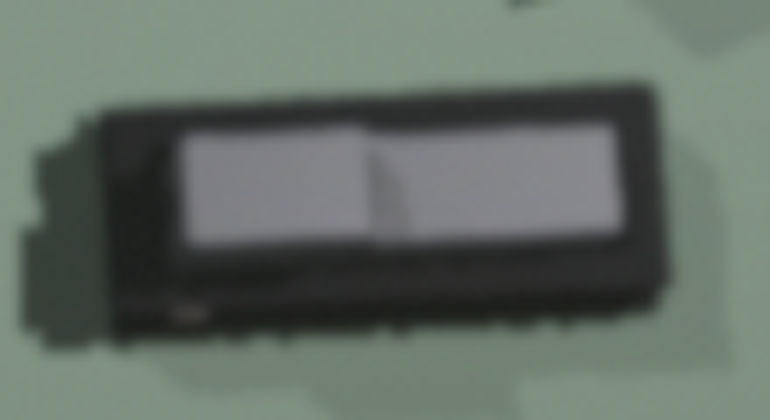

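View pics/c_s.png

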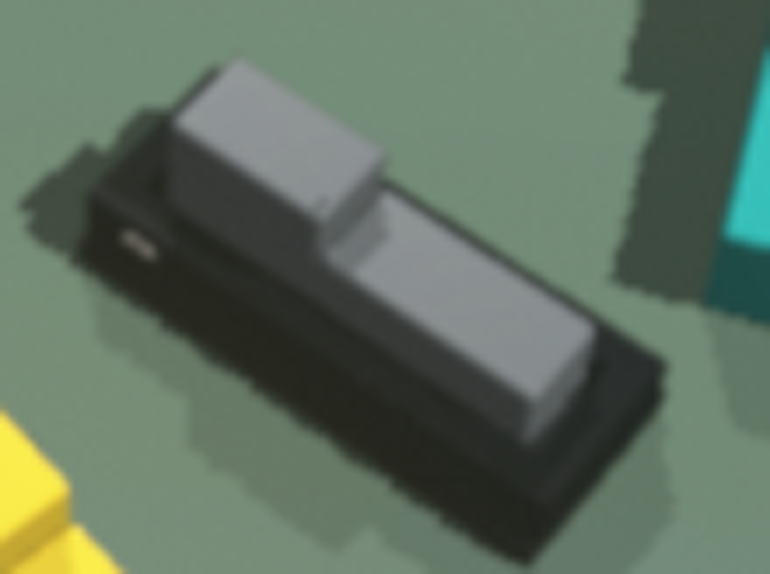

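View pics/c_ct.png

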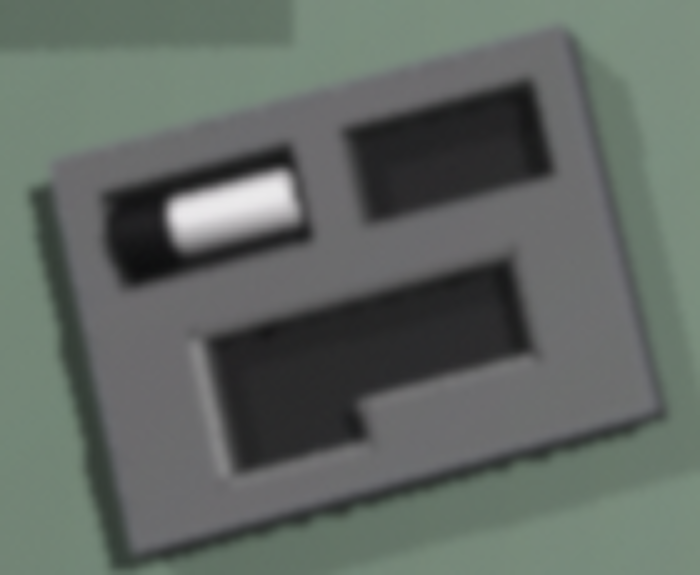

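The crops confirm that the dock holds the grey one, head to image left (+y). Next I'll fit the tester and case poses from the corners seen in both views.

```bash
cat > fit.py <<'E'
from cell import *
from h import *
from scipy.optimize import least_squares
T=get_image("top");S=get_image("side")
def c(p,off,k): return (np.array(p,float)+.5)/k-.5+np.array(off)
# model: tester pts in dock-like frame: u along head (tester x), w = tester z (screen), height z
M=lambda L:np.array(L,float)
def fit(model,obsT,obsS,x0,side=True):
    def res(p):
        x,y,a,dz=p
        e=np.array([-np.sin(a),np.cos(a)]);  # "u" axis = local y, yaw a
        f=np.array([np.cos(a),np.sin(a)])   # local x
        def W(m): return np.c_[ [x,y]+m[:,:1]*f+m[:,1:2]*e, m[:,2]+dz]
        r=[]
        for im,ob in((T,obsT),(S,obsS)):
            if not ob: continue
            idx=list(ob); r.append((proj(im,W(model[idx]))-np.array([ob[i] for i in idx])).ravel())
        return np.concatenate(r)
    s=least_squares(res,x0); return s.x,s.fun
def show(n,s): print(n,s[0].round(3),"rms px",np.sqrt((s[1]**2).mean()).round(2),"max",abs(s[1]).max().round(2))
E
python3 - <<'E'
from fit import *
# local x = screen dir, local y= head dir
tm=M([[19,75,76],[-19,75,76],[19,11,76],[-19,11,76],[19,-75,56],[-19,-75,56]])
oT={0:(182,135),1:(188,245),2:(365,128),3:(373,241),4:(613,125),5:(625,230)}
oS={0:(240,58),1:(175,128),2:(385,157),3:(318,222),4:(597,328),5:(530,402)}
oT={k:c(v,(360,220),7) for k,v in oT.items()}; oS={k:c(v,(320,265),7) for k,v in oS.items()}
for a,b in((oT,oS),(oT,{}),({},oS)):
    show("tester",fit(tm,a,b,[500,-310,0,0]))
# dock top rim z34
dm=M([[40,95,34],[-40,95,34],[40,-95,34],[-40,-95,34]])
dT={k:c(v,(360,220),7) for k,v in {0:(103,112),1:(118,335),2:(653,86),3:(668,300)}.items()}
show("dock",fit(dm,dT,{},[500,-310,0,0]))
# case
cm=M([[98,128,33],[98,-128,33],[-98,-128,33],[-98,128,33]])
cT={k:c(v,(100,200),5) for k,v in {0:(55,160),1:(566,28),2:(662,410),3:(130,552)}.items()}
show("case",fit(cm,cT,{},[490,280,0,0]))
# P mouth about seat: y_t->-x, x_t->+y ; half sizes grown 5.5
g=5.5
pm=M([[33+g,75+g,32],[33+g,-75-g,32],[-13-g,-75-g,32],[-13-g,11-g,32],[-33-g,11-g,32],[-33-g,75+g,32]])
pT={k:c(v,(100,200),5) for k,v in {0:(190,338),1:(513,248),2:(538,355),3:(362,400),4:(372,440),5:(228,474)}.items()}
show("P",fit(pm,pT,{},[450,280,0,0]))
E
```

```text
tester [ 4.95573e+02 -3.07134e+02  2.50000e-02 -2.71600e+00] rms px 0.53 max 1.0
tester [ 4.98056e+02 -3.09847e+02  2.70000e-02 -1.94650e+01] rms px 0.37 max 0.57
tester [ 5.06990e+02 -2.99324e+02  2.50000e-02 -2.24480e+01] rms px 0.36 max 0.63
dock [ 4.94860e+02 -3.08773e+02  3.30000e-02 -2.29080e+01] rms px 0.59 max 1.06
case [ 4.87022e+02  2.81610e+02  2.38000e-01 -3.77700e+00] rms px 0.59 max 1.05
P [ 4.54224e+02  2.86139e+02  2.42000e-01 -4.94500e+01] rms px 0.76 max 1.61
```

```bash
python3 - <<'E'
import cv2
s=cv2.imread("pics/side0.png")
cv2.imwrite("pics/c_cs.png",cv2.resize(s[155:240,145:275],None,fx=6,fy=6,interpolation=cv2.INTER_CUBIC))
E
```

```text
(no output)
```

View pics/c_cs.png

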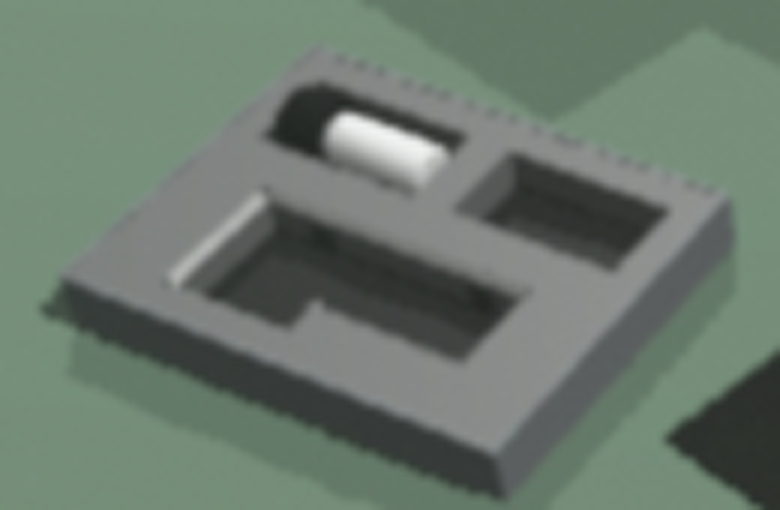

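```bash
python3 - <<'E'
from fit import *
import fit as F
def fit0(model,a,b,x0):
    def res(p):
        x,y,al=p;e=np.array([-np.sin(al),np.cos(al)]);f=np.array([np.cos(al),np.sin(al)])
        W=lambda m: np.c_[[x,y]+m[:,:1]*f+m[:,1:2]*e,m[:,2]]
        r=[]
        for im,ob in((T,a),(S,b)):
            if ob:
                i=list(ob); r.append((proj(im,W(model[i]))-np.array([ob[j] for j in i])).ravel())
        return np.concatenate(r)
    s=least_squares(res,x0);return s.x,s.fun
tm=M([[19,75,76],[-19,75,76],[19,11,76],[-19,11,76],[19,-75,56],[-19,-75,56]])
oT={0:(182,135),1:(188,245),2:(365,128),3:(373,241),4:(613,125),5:(625,230)}
oS={0:(240,58),1:(175,128),2:(385,157),3:(318,222),4:(597,328),5:(530,402)}
oT={k:c(v,(360,220),7) for k,v in oT.items()}; oS={k:c(v,(320,265),7) for k,v in oS.items()}
for a,b in((oT,oS),(oT,{}),({},oS)): show("tester",fit0(tm,a,b,[500,-310,0]))
dm=M([[40,95,34],[-40,95,34],[40,-95,34],[-40,-95,34]])
dT={k:c(v,(360,220),7) for k,v in {0:(103,112),1:(118,335),2:(653,86),3:(668,300)}.items()}
dT={k:v for k,v in dT.items() if k in(0,2)}
show("dock",fit0(dm,dT,{},[500,-310,0]))
cm=M([[98,128,33],[98,-128,33],[-98,-128,33],[-98,128,33]])
cT={k:c(v,(100,200),5) for k,v in {0:(55,160),1:(566,28),2:(662,410),3:(130,552)}.items()}
cS={k:c(v,(145,155),6) for k,v in {0:(318,48),1:(733,200),2:(498,457),3:(63,278)}.items()}
g=5.5
pm=M([[33+g,75+g,32],[33+g,-75-g,32],[-13-g,-75-g,32],[-13-g,11-g,32],[-33-g,11-g,32],[-33-g,75+g,32]])
pT={k:c(v,(100,200),5) for k,v in {0:(190,338),1:(513,248),2:(538,355),3:(362,400),4:(372,440),5:(228,474)}.items()}
pS={k:c(v,(145,155),6) for k,v in {0:(265,193),1:(528,293),2:(465,362),3:(318,302),4:(290,328),5:(170,283)}.items()}
for m,A,B,n in((cm,cT,cS,"case"),(pm,pT,pS,"P")):
  for a,b in((A,B),(A,{}),({},B)):
    r=fit0(m,a,b,[480,280,0.2]); show(n,r)
    if n=="case": x,y,al=r[0]; print("  seat",x-40*np.cos(al),y-40*np.sin(al))
E
```

```text
tester [ 4.94727e+02 -3.07381e+02  2.50000e-02] rms px 0.59 max 1.13
tester [ 4.95442e+02 -3.07243e+02  2.70000e-02] rms px 0.45 max 0.74
tester [ 4.93794e+02 -3.07684e+02  2.30000e-02] rms px 0.62 max 1.26
dock [ 4.89616e+02 -3.05790e+02  2.60000e-02] rms px 0.13 max 0.19
case [4.86298e+02 2.80285e+02 2.40000e-01] rms px 0.5 max 1.17
  seat 447.4467274746054 270.76711265556366
case [4.86563e+02 2.80587e+02 2.38000e-01] rms px 0.6 max 0.94
  seat 447.6918313707649 271.1528163561575
case [4.85574e+02 2.79290e+02 2.44000e-01] rms px 0.25 max 0.41
  seat 446.7628963626935 269.6101120743044
P [4.49128e+02 2.73017e+02 2.45000e-01] rms px 0.9 max 2.22
P [4.49538e+02 2.73001e+02 2.42000e-01] rms px 1.05 max 1.97
P [4.48412e+02 2.72774e+02 2.50000e-01] rms px 0.69 max 1.25
```

```bash
cat > mv.py <<'E'
import json,os
from h import *
def rows(cmd,targets,n=None):
    """cmd,targets: ((x,y,z mm),(r,p,y)); prints rows relative to cmd"""
    p0=np.array(cmd[0]);R0=RR(cmd[1]);out=[]
    for t in targets:
        s=R0.T@(np.array(t[0])-p0)/1000; w=Ro.from_matrix(R0.T@RR(t[1])).as_rotvec()
        out.append([round(float(v),4) for v in s]+[round(float(v),3) for v in w])
    return out
def after(cmd,row):
    p0=np.array(cmd[0]);R0=RR(cmd[1])
    return (p0+R0@np.array(row[:3])*1000).round(2).tolist(), Ro.from_matrix(R0@Ro.from_rotvec(row[3:]).as_matrix()).as_euler('xyz').round(4).tolist()
E
python3 - <<'E'
from mv import *
cmd=((200.614,618.281,206.913),(np.pi,0.0,1.257))
T=[((420,320,207),(np.pi,0,.7)),((520,0,207),(np.pi,0,.3)),((494.5,-285.5,160),(np.pi,0,.025))]
for r in rows(cmd,T): print(r)
E
```

```text
[-0.216, 0.3007, -0.0001, 0.0, -0.0, 0.557]
[-0.4895, 0.4946, -0.0001, -0.0, -0.0, 0.957]
[-0.7689, 0.5585, 0.0469, 0.0, -0.0, 1.232]
```

>>> {"fn": "move_arm", "kwargs": {"moves": [[[-0.216,0.3,0,0,0,0.557],[-0.216,0.3,0,0,0,0.557],[-0.216,0.3,0,0,0,0.557],[-0.216,0.3,0,0,0,0.557],[-0.216,0.3,0,0,0,0.557],[-0.216,0.3,0,0,0,0.557],[-0.49,0.495,0,0,0,0.957],[-0.49,0.495,0,0,0,0.957],[-0.49,0.495,0,0,0,0.957],[-0.49,0.495,0,0,0,0.957],[-0.49,0.495,0,0,0,0.957],[-0.49,0.495,0,0,0,0.957],[-0.769,0.5585,0.047,0,0,1.232],[-0.769,0.5585,0.047,0,0,1.232],[-0.769,0.5585,0.047,0,0,1.232],[-0.769,0.5585,0.047,0,0,1.232],[-0.769,0.5585,0.047,0,0,1.232],[-0.769,0.5585,0.047,0,0,1.232],[-0.769,0.5585,0.047,0,0,1.232],[-0.769,0.5585,0.047,0,0,1.232]]], "jaw": 1}}

```text
clock: 4.1
eef_pos: [495.2, -283.7, 160.0]
tool_rot: [-3.141, -0.0, 0.028]
force: [-0.2, 0.0, 0.2]
width: 85.3
```

```bash
python3 - <<'E'
from mv import *
from cell import *
cmd=((200.614,618.281,206.913),(np.pi,0.0,1.257))
print(after(cmd,[-0.769,0.5585,0.047,0,0,1.232]))
s=ctrl.read_state(); print({k:np.round(s[k],3) for k in("clock","qpos","eef_pos","tool_rot","force","width")})
for n in("top","side"):
    im=get_image(n); cv2.imwrite(f"pics/{n}1.png",im["color"])
a=cv2.imread("pics/top1.png")[180:330,340:500];b=cv2.imread("pics/side1.png")[190:340,290:450]
cv2.imwrite("pics/v1.png",cv2.resize(np.hstack([a,b]),None,fx=2.5,fy=2.5,interpolation=cv2.INTER_CUBIC))
E
```

```text
([494.47, -285.56, 159.91], [3.1416, -0.0, 0.025])
{'clock': np.float64(4.1), 'qpos': array([ 0.237,  0.597,  0.366,  1.8  , -0.287,  0.796,  0.775]), 'eef_pos': array([ 495.202, -283.741,  160.018]), 'tool_rot': array([-3.141, -0.   ,  0.028]), 'force': array([-0.236,  0.002,  0.173]), 'width': np.float64(85.284)}
```

View pics/v1.png

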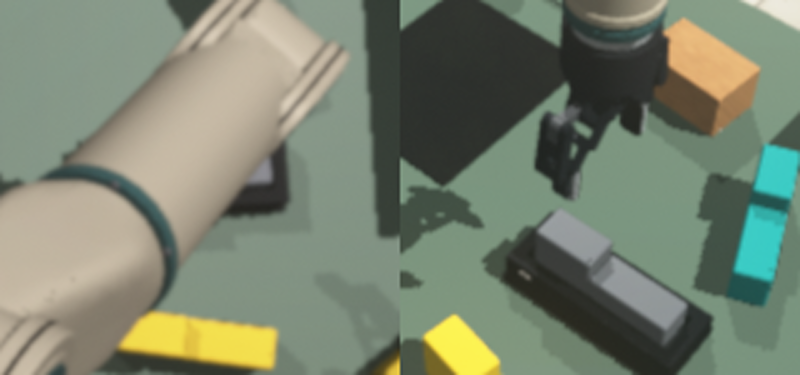

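>>> {"fn": "move_arm", "kwargs": {"moves": [[[0,0,0.06,0,0,0],[0,0,0.1,0,0,0],[0,0,0.1,0,0,0],[0,0,0.118,0,0,0],[0,0,0.118,0,0,0],[0,0,0.118,0,0,0]]]}}

```text
clock: 4.95
eef_pos: [495.1, -285.9, 42.8]
tool_rot: [3.141, -0.001, 0.025]
force: [-0.1, -0.7, 0.1]
width: 85.3
```

```bash
python3 - <<'E'
from mv import *
from cell import *
im=get_image("side")
cv2.imwrite("pics/v2.png",cv2.resize(im["color"][200:350,300:450],None,fx=4,fy=4,interpolation=cv2.INTER_CUBIC))
E
```

```text
(no output)
```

View pics/v2.png

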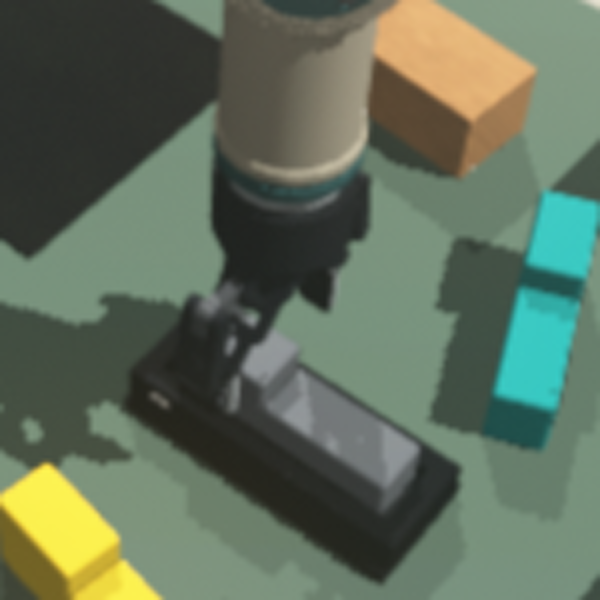

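The gripper straddles the tester's head, so I'll close on it.

>>> {"fn": "move_arm", "kwargs": {"moves": [[[0,0,0,0,0,0],[0,0,0,0,0,0],[0,0,0,0,0,0],[0,0,0,0,0,0],[0,0,0,0,0,0],[0,0,0,0,0,0],[0,0,0,0,0,0],[0,0,0,0,0,0]]], "jaw": 0}}

```text
clock: 6.0
eef_pos: [494.5, -285.7, 42.5]
tool_rot: [3.142, -0.0, 0.025]
force: [-1.1, -0.1, 6.8]
width: 35.9
```

>>> {"fn": "move_arm", "kwargs": {"moves": [[[0,0,-0.02,0,0,0],[0,0,-0.05,0,0,0],[0,0,-0.1,0,0,0],[0,0,-0.14,0,0,0],[0,0,-0.16,0,0,0],[0,0,-0.16,0,0,0],[0,0,-0.16,0,0,0]]]}}

```text
clock: 6.88
eef_pos: [493.6, -284.8, 200.4]
tool_rot: [-3.14, 0.002, 0.025]
force: [-0.0, -0.7, -3.6]
width: 36.4
```

```bash
python3 - <<'E'
from mv import *
from cell import *
s=ctrl.read_state(); print({k:np.round(s[k],3) for k in("qpos","eef_pos","tool_rot","force","torque")})
im=get_image("side")
cv2.imwrite("pics/v3.png",cv2.resize(im["color"][170:320,280:450],None,fx=4,fy=4,interpolation=cv2.INTER_CUBIC))
E
```

```text
{'qpos': array([ 0.217,  0.549,  0.397,  1.759, -0.263,  0.889,  0.755]), 'eef_pos': array([ 493.556, -284.769,  200.437]), 'tool_rot': array([-3.14e+00,  2.00e-03,  2.50e-02]), 'force': array([-0.018, -0.655, -3.632]), 'torque': array([0.101, 0.001, 0.028])}
```

View pics/v3.png

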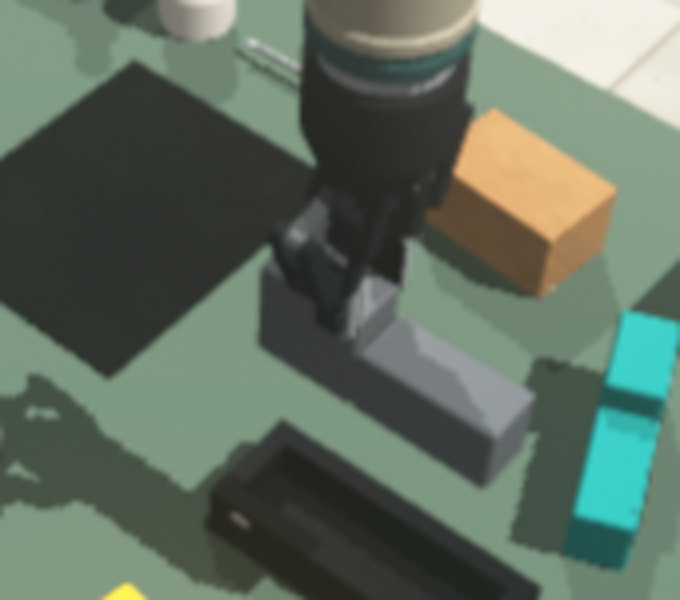

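```bash
python3 - <<'E'
from mv import *
cmd=((494.47,-285.56,201.9),(np.pi,0.0,.025))
def tilt(th): # rotate tool about its y by +th
    return Ro.from_matrix(RR((np.pi,0,.025))@Ro.from_rotvec([0,th,0]).as_matrix()).as_euler('xyz')
T=[((640,20,180),(np.pi,0,.025)),((633,25,150),tilt(.785)),]
for r in rows(cmd,T): print(r)
E
```

```text
[0.1531, -0.3018, 0.0219, 0.0, 0.0, 0.0]
[0.1462, -0.307, 0.0519, 0.0, 0.785, -0.0]
```

>>> {"fn": "move_arm", "kwargs": {"moves": [[[0.153,-0.302,0.022,0,0,0],[0.153,-0.302,0.022,0,0,0],[0.153,-0.302,0.022,0,0,0],[0.153,-0.302,0.022,0,0,0],[0.153,-0.302,0.022,0,0,0],[0.153,-0.302,0.022,0,0,0],[0.146,-0.307,0.052,0,0.785,0],[0.146,-0.307,0.052,0,0.785,0],[0.146,-0.307,0.052,0,0.785,0],[0.146,-0.307,0.052,0,0.785,0],[0.146,-0.307,0.052,0,0.785,0],[0.146,-0.307,0.052,0,0.785,0],[0.146,-0.307,0.052,0,0.785,0],[0.146,-0.307,0.052,0,0.785,0]]]}}

```text
clock: 8.68
eef_pos: [672.6, 30.0, 267.7]
tool_rot: [3.136, -0.613, 0.026]
force: [-0.4, -0.9, -2.3]
width: 36.2
```

```bash
python3 - <<'E'
from mv import *
from cell import *
s=ctrl.read_state(); print({k:np.round(s[k],3) for k in("clock","qpos","eef_pos","tool_rot","force","torque")})
print(Ro.from_euler('xyz',s["tool_rot"]).as_matrix()[:,2])
im=get_image("side")
cv2.imwrite("pics/v4.png",cv2.resize(im["color"][120:280,220:400],None,fx=4,fy=3.7,interpolation=cv2.INTER_CUBIC))
E
```

```text
{'clock': np.float64(8.675), 'qpos': array([-0.556,  0.425,  0.608,  2.05 , -1.099,  0.234,  0.978]), 'eef_pos': array([672.566,  30.023, 267.652]), 'tool_rot': array([ 3.136, -0.613,  0.026]), 'force': array([-0.38 , -0.872, -2.326]), 'torque': array([-0.002,  1.025,  0.013])}
[ 0.57496528  0.00865099 -0.81813207]
```

View pics/v4.png

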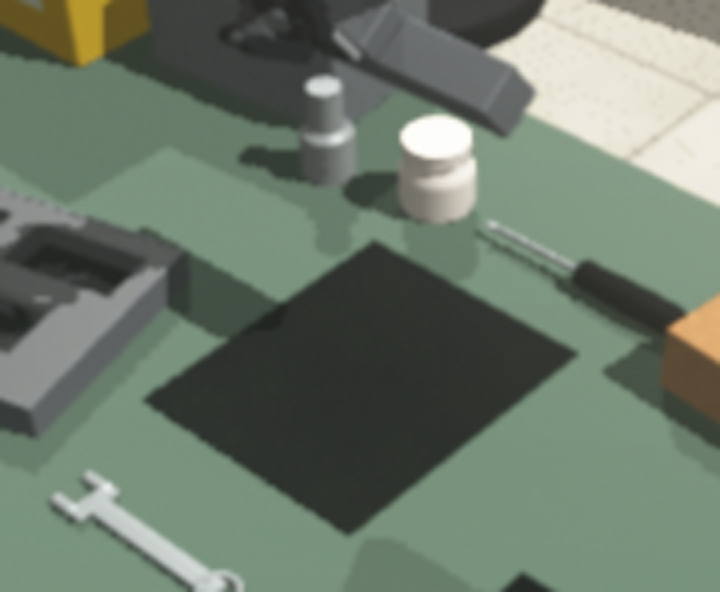

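The arm can't tilt forward: j6 is at its limit. I'll go upright again, turn the tool to yaw 90° and tilt sideways instead, which suits the wrist better.

```bash
python3 - <<'E'
from mv import *
from cell import *
s=ctrl.read_state(); cmd=(s["eef_pos"],s["tool_rot"]); print(s["clock"],s["qpos"].round(3),cmd)
T=[((640,20,230),(np.pi,0,.025)),((600,20,200),(np.pi,0,.8)),((595,25,200),(np.pi,0,1.571))]
for r in rows(cmd,T): print(r)
E
```

```text
8.725 [-0.557  0.422  0.61   2.048 -1.099  0.233  0.978] (array([673.96115682,  29.80570845, 270.42048816]), array([ 3.13607487, -0.61750442,  0.02475533]))
[-0.0513, 0.0089, 0.0132, 0.005, -0.618, -0.002]
[-0.1013, 0.0079, 0.0145, 0.244, -0.584, -0.752]
[-0.1052, 0.0028, 0.0117, 0.48, -0.484, -1.494]
```

>>> {"fn": "move_arm", "kwargs": {"moves": [[[-0.051,0.009,0.013,0.005,-0.618,0],[-0.051,0.009,0.013,0.005,-0.618,0],[-0.051,0.009,0.013,0.005,-0.618,0],[-0.051,0.009,0.013,0.005,-0.618,0],[-0.051,0.009,0.013,0.005,-0.618,0],[-0.101,0.008,0.0145,0.244,-0.584,-0.752],[-0.101,0.008,0.0145,0.244,-0.584,-0.752],[-0.101,0.008,0.0145,0.244,-0.584,-0.752],[-0.101,0.008,0.0145,0.244,-0.584,-0.752],[-0.105,0.003,0.012,0.48,-0.484,-1.494],[-0.105,0.003,0.012,0.48,-0.484,-1.494],[-0.105,0.003,0.012,0.48,-0.484,-1.494],[-0.105,0.003,0.012,0.48,-0.484,-1.494],[-0.105,0.003,0.012,0.48,-0.484,-1.494],[-0.105,0.003,0.012,0.48,-0.484,-1.494],[-0.105,0.003,0.012,0.48,-0.484,-1.494],[-0.105,0.003,0.012,0.48,-0.484,-1.494]]]}}

```text
clock: 10.85
eef_pos: [594.7, 24.6, 198.6]
tool_rot: [-3.14, 0.0, 1.57]
force: [-0.2, -0.0, -2.5]
width: 36.3
```

```bash
python3 - <<'E'
from mv import *
from cell import *
s=ctrl.read_state(); print({k:np.round(s[k],3) for k in("clock","qpos","eef_pos","tool_rot","force","torque")})
cmd=(s["eef_pos"],s["tool_rot"])
def tl(th,psi=1.571): return Ro.from_matrix(RR((np.pi,0,psi))@Ro.from_rotvec([0,th,0]).as_matrix()).as_euler('xyz')
T=[((595,20,170),tl(0)),((595,28,130),tl(.785))]
for r in rows(cmd,T): print(r)
E
```

```text
{'clock': np.float64(10.85), 'qpos': array([-0.399,  0.605,  0.502,  1.693, -0.347,  0.935,  1.807]), 'eef_pos': array([594.731,  24.561, 198.617]), 'tool_rot': array([-3.14,  0.  ,  1.57]), 'force': array([-0.159, -0.01 , -2.481]), 'torque': array([-0.014,  0.054,  0.024])}
[-0.0046, 0.0003, 0.0286, -0.002, 0.0, -0.001]
[0.0035, 0.0004, 0.0686, -0.001, 0.785, -0.002]
```

>>> {"fn": "move_arm", "kwargs": {"moves": [[[0.003,0,0.04,0,0.2,0],[0.003,0,0.07,0,0.4,0],[0.003,0,0.07,0,0.6,0],[0.003,0,0.07,0,0.785,0],[0.003,0,0.07,0,0.785,0],[0.003,0,0.07,0,0.785,0],[0.003,0,0.07,0,0.785,0],[0.003,0,0.07,0,0.785,0]]]}}

```text
clock: 11.85
eef_pos: [595.2, 29.9, 130.0]
tool_rot: [3.141, -0.784, 1.574]
force: [-0.3, -0.5, -2.8]
width: 35.9
```

```bash
python3 - <<'E'
from mv import *
from cell import *
s=ctrl.read_state(); print({k:np.round(s[k],3) for k in("clock","qpos","eef_pos","tool_rot","force","torque")})
print(Ro.from_euler('xyz',s["tool_rot"]).as_matrix().round(3))
im=get_image("side")
cv2.imwrite("pics/v5.png",cv2.resize(im["color"][100:280,220:400],None,fx=3.3,fy=3.3,interpolation=cv2.INTER_CUBIC))
E
```

```text
{'clock': np.float64(11.85), 'qpos': array([ 0.316,  0.847,  0.026,  1.678, -0.854,  1.124,  2.498]), 'eef_pos': array([595.241,  29.853, 129.997]), 'tool_rot': array([ 3.141, -0.784,  1.574]), 'force': array([-0.298, -0.521, -2.769]), 'torque': array([-1.271,  0.033,  0.035])}
[[-0.003  1.    -0.002]
 [ 0.708  0.003  0.706]
 [ 0.706  0.    -0.708]]
```

View pics/v5.png

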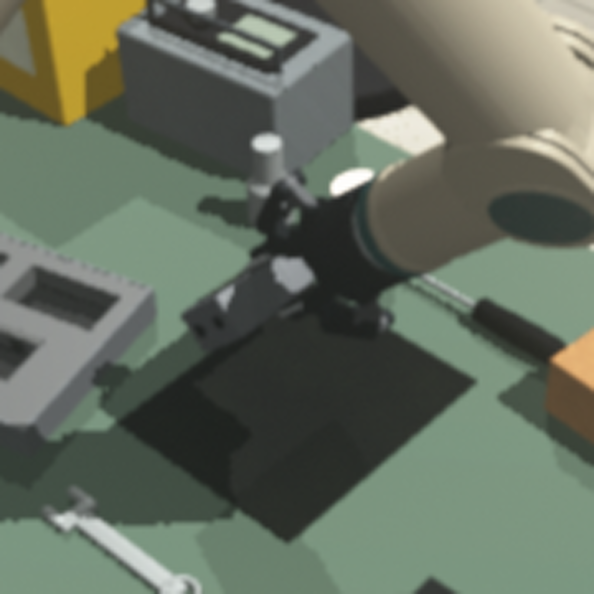

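>>> {"fn": "move_arm", "kwargs": {"moves": [[[-0.03,0,0.03,0,0,0],[-0.05,0,0.05,0,0,0],[-0.06,0,0.06,0,0,0],[-0.06,0,0.06,0,0,0],[-0.063,0,0.063,0,0,0],[-0.063,0,0.063,0,0,0]]]}}

```text
clock: 12.65
eef_pos: [595.2, 27.4, 40.4]
tool_rot: [-3.141, -0.785, 1.57]
force: [-0.1, -0.6, -2.3]
width: 36.2
```

>>> {"fn": "move_arm", "kwargs": {"moves": [[[-0.0014,0,0.0014,0,0,0],[-0.0014,0,0.0014,0,0,0],[-0.0014,0,0.0014,0,0,0]]]}}

```text
clock: 13.02
eef_pos: [595.2, 27.3, 39.3]
tool_rot: [-3.141, -0.786, 1.57]
force: [-2.3, -3.4, 6.8]
width: 35.8
```

>>> {"fn": "move_arm", "kwargs": {"moves": [[[0,0,0,0,0,0],[0,0,0,0,0,0],[0,0,0,0,0,0],[0,0,0,0,0,0],[0,0,0,0,0,0]]], "jaw": 0.6}}

```text
clock: 13.65
eef_pos: [594.8, 27.6, 37.7]
tool_rot: [-3.139, -0.785, 1.569]
force: [0.5, 0.4, -0.0]
width: 51.3
```

```bash
python3 - <<'E'
from mv import *
from cell import *
im=get_image("side")
cv2.imwrite("pics/v6.png",cv2.resize(im["color"][120:280,220:400],None,fx=3.3,fy=3.3,interpolation=cv2.INTER_CUBIC))
E
```

```text
(no output)
```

View pics/v6.png

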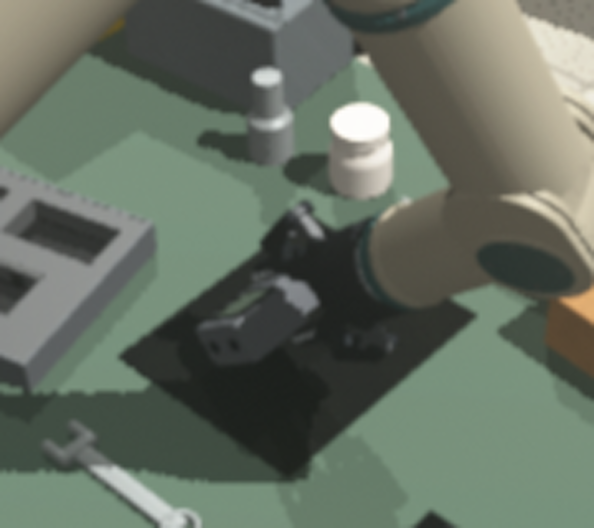

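>>> {"fn": "move_arm", "kwargs": {"moves": [[[0,0,-0.05,0,0,0],[0,0,-0.1,0,0,0],[0,0,-0.12,0,0,0],[0,0,-0.12,0,0,0],[0,0,-0.12,0,0,0]]]}}

```text
clock: 14.32
eef_pos: [594.3, -55.7, 122.1]
tool_rot: [-3.137, -0.787, 1.569]
force: [0.2, 1.0, -1.0]
width: 51.4
```

```bash
python3 - <<'E'
from mv import *
from cell import *
s=ctrl.read_state(); print({k:np.round(s[k],3) for k in("clock","qpos","eef_pos","tool_rot","force","torque")})
im=get_image("side")
cv2.imwrite("pics/v7.png",cv2.resize(im["color"][120:280,220:400],None,fx=3.3,fy=3.3,interpolation=cv2.INTER_CUBIC))
E
```

```text
{'clock': np.float64(14.325), 'qpos': array([ 0.417,  0.899,  0.063,  1.571, -0.787,  1.234,  2.526]), 'eef_pos': array([594.267, -55.712, 122.118]), 'tool_rot': array([-3.137, -0.787,  1.569]), 'force': array([ 0.203,  0.982, -1.003]), 'torque': array([-0.747,  0.014, -0.002])}
```

View pics/v7.png

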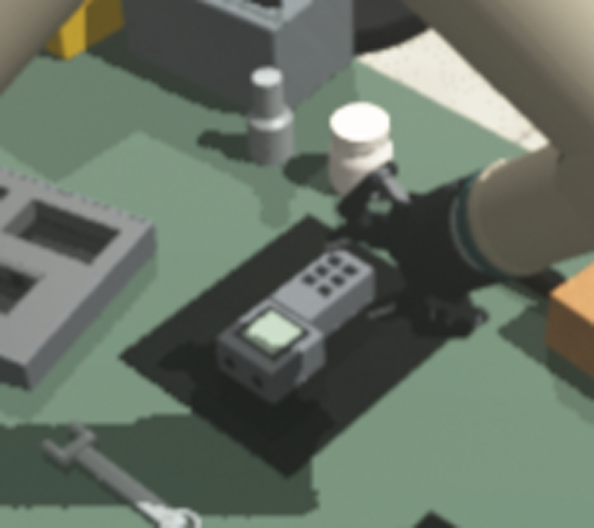

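The tester lies flat on the mat, screen up (side view about (310,220)). I'll pull the arm back and measure its pose.

```bash
python3 - <<'E'
from mv import *
from cell import *
s=ctrl.read_state(); cmd=(s["eef_pos"],s["tool_rot"])
T=[((560,-150,200),(np.pi,0,1.571)),((480,-300,260),(np.pi,0,1.571))]
for r in rows(cmd,T): print(r)
E
```

```text
[-0.0115, -0.0346, -0.122, -0.004, -0.787, -0.0]
[-0.075, -0.115, -0.2703, -0.004, -0.787, -0.0]
```

>>> {"fn": "move_arm", "kwargs": {"moves": [[[-0.0115,-0.035,-0.122,-0.004,-0.787,0],[-0.0115,-0.035,-0.122,-0.004,-0.787,0],[-0.0115,-0.035,-0.122,-0.004,-0.787,0],[-0.0115,-0.035,-0.122,-0.004,-0.787,0],[-0.075,-0.115,-0.27,-0.004,-0.787,0],[-0.075,-0.115,-0.27,-0.004,-0.787,0],[-0.075,-0.115,-0.27,-0.004,-0.787,0],[-0.075,-0.115,-0.27,-0.004,-0.787,0],[-0.075,-0.115,-0.27,-0.004,-0.787,0],[-0.075,-0.115,-0.27,-0.004,-0.787,0]]], "jaw": 1}}

```text
clock: 15.62
eef_pos: [480.7, -298.8, 259.7]
tool_rot: [3.141, 0.0, 1.572]
force: [0.7, 0.1, 0.1]
width: 85.7
```

```bash
python3 - <<'E'
from mv import *
from cell import *
s=ctrl.read_state(); print({k:np.round(s[k],3) for k in("clock","qpos","eef_pos","tool_rot","force","torque")})
for n,(x,y) in (("top",(235,150)),("side",(255,175))):
    im=get_image(n); cv2.imwrite(f"pics/{n}8.png",im["color"])
    cv2.imwrite(f"pics/c8{n}.png",cv2.resize(im["color"][y:y+100,x:x+100],None,fx=6,fy=6,interpolation=cv2.INTER_CUBIC))
E
```

```text
{'clock': np.float64(15.625), 'qpos': array([ 0.202,  0.484,  0.465,  1.698, -0.248,  1.018,  2.324]), 'eef_pos': array([ 480.689, -298.804,  259.667]), 'tool_rot': array([3.141, 0.   , 1.572]), 'force': array([0.677, 0.105, 0.08 ]), 'torque': array([ 0.017, -0.007, -0.043])}
```

View pics/c8top.png

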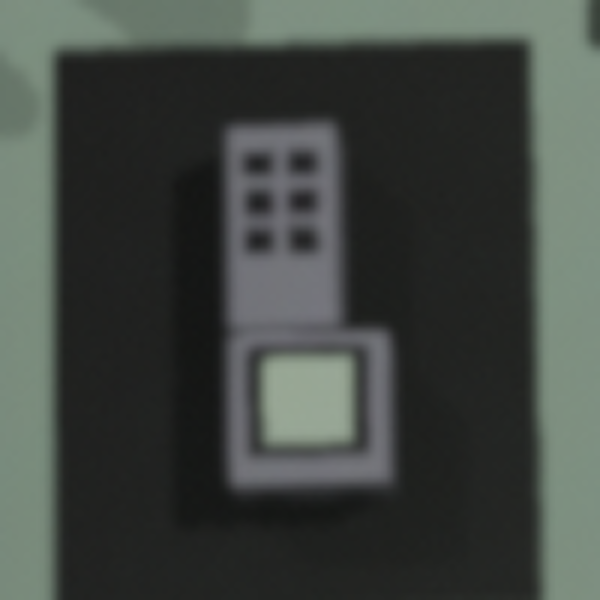

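View pics/c8side.png

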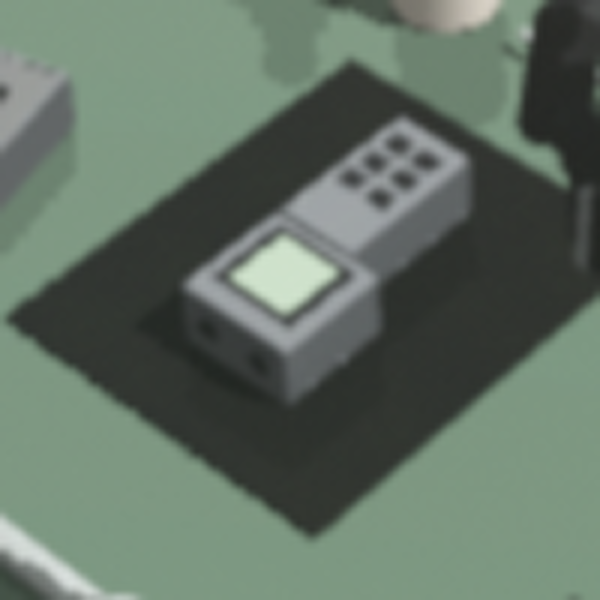

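```bash
cat > fit2.py <<'E'
from cell import *
from h import *
from scipy.optimize import least_squares
def c(p,off,k): return (np.array(p,float)+.5)/k-.5+np.array(off)
def fitT(pts,zt,T,S,oT,oS,x0,tryz=False):
    """pts: {i:(x,y)} tester axes; zt top height"""
    def W(p,i):
        a=p[2];ex=np.array([np.cos(a),np.sin(a)]);ey=np.array([-np.sin(a),np.cos(a)])
        q=np.array([pts[j] for j in i],float)
        return np.c_[p[:2]+q[:,:1]*ex+q[:,1:]*ey,np.full(len(i),zt+(p[3] if tryz else 0))]
    def res(p):
        r=[]
        for im,o in((T,oT),(S,oS)):
            if o: i=list(o); r.append((proj(im,W(p,i))-np.array([o[j] for j in i])).ravel())
        return np.concatenate(r)
    s=least_squares(res,x0+([0] if tryz else [])); return s.x,np.sqrt((s.fun**2).mean()),abs(s.fun).max()
E
python3 - <<'E'
from fit2 import *
T=get_image("top");S=get_image("side")
P={0:(75,-33),1:(75,33),2:(11,33),3:(11,13),4:(-75,13),5:(-75,-33),6:(11,-33)}
oT={k:c(v,(235,150),6) for k,v in {0:(228,488),1:(395,488),2:(392,328),3:(343,328),4:(338,122),5:(225,126)}.items()}
oS={k:c(v,(255,175),6) for k,v in {0:(185,290),1:(290,352),2:(380,278),6:(285,213),4:(470,160),5:(402,115)}.items()}
for a,b in((oT,oS),(oT,{}),({},oS)): print([np.round(v,3) for v in fitT(P,41,T,S,a,b,[615,0,3.1])])
print([np.round(v,3) for v in fitT(P,41,T,S,oT,oS,[615,0,3.1],True)])
E
```

```text
[array([6.16981e+02, 4.48000e-01, 3.15100e+00]), np.float64(0.44), np.float64(0.994)]
[array([6.17106e+02, 5.82000e-01, 3.14600e+00]), np.float64(0.205), np.float64(0.464)]
[array([6.16718e+02, 1.34000e-01, 3.15900e+00]), np.float64(0.559), np.float64(1.018)]
[array([617.377,   0.752,   3.151,  -1.156]), np.float64(0.428), np.float64(0.951)]
```

```bash
cat > ov.py <<'E'
from h import *
def outline(g,x,y,a,z):
    # seat frame -> world. tester x -> case +y, y -> -x
    q=np.array([[75+g,33+g],[75+g,-33-g],[-75-g,-33-g],[-75-g,13+g],[11-g,13+g],[11-g,33+g]],float)
    qq=[]
    for i in range(6):
        for t in np.linspace(0,1,1): qq.append(q[i])
    q=np.array(qq); loc=np.c_[-q[:,1],q[:,0]]
    R=np.array([[np.cos(a),-np.sin(a)],[np.sin(a),np.cos(a)]])
    return np.c_[loc@R.T+[x,y],np.full(len(q),z)]
def draw(im,img,off,k,seat,extra=()):
    x,y,a=seat
    for g,z,col in((5.5,32,(0,255,0)),(1.5,28,(0,0,255)),(1.5,10,(255,0,0))):
        p=proj(im,outline(g,x,y,a,z)); p=((p-np.array(off)+.5)*k-.5)
        cv2.polylines(img,[np.round(p*16).astype(np.int32)],True,col,1,cv2.LINE_AA,4)
    cx,cy=x+40*np.cos(a),y+40*np.sin(a)
    R=np.array([[np.cos(a),-np.sin(a)],[np.sin(a),np.cos(a)]])
    q=np.array([[98,128],[98,-128],[-98,-128],[-98,128]])@R.T+[cx,cy]
    p=proj(im,np.c_[q,np.full(4,33)]);p=((p-np.array(off)+.5)*k-.5)
    cv2.polylines(img,[np.round(p*16).astype(np.int32)],True,(0,255,255),1,cv2.LINE_AA,4)
E
python3 - <<'E'
from cell import *
from ov import *
for n,off,w,h,k in(("top",(100,200),140,115,5),("side",(145,155),130,85,6)):
    im=get_image(n); i=cv2.resize(im["color"][off[1]:off[1]+h,off[0]:off[0]+w],None,fx=k,fy=k,interpolation=cv2.INTER_CUBIC)
    draw(im,i,off,k,(448.3,272,.243)); cv2.imwrite(f"pics/ov_{n}.png",i)
E
```

```text
(no output)
```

View pics/ov_top.png

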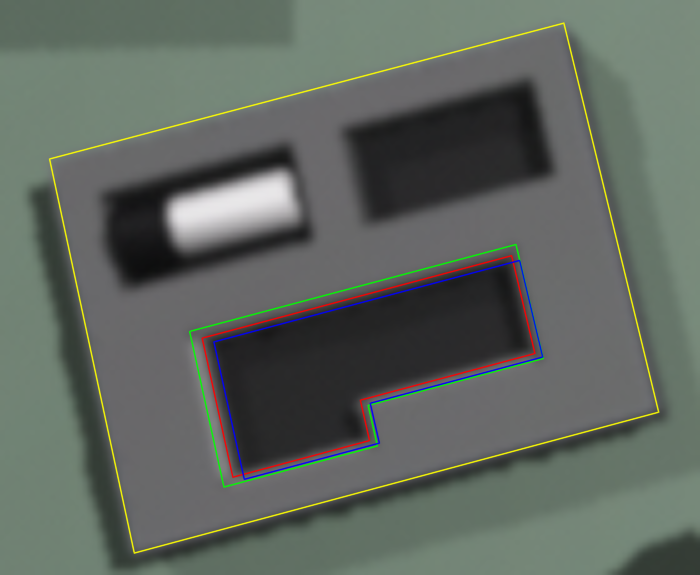

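View pics/ov_side.png

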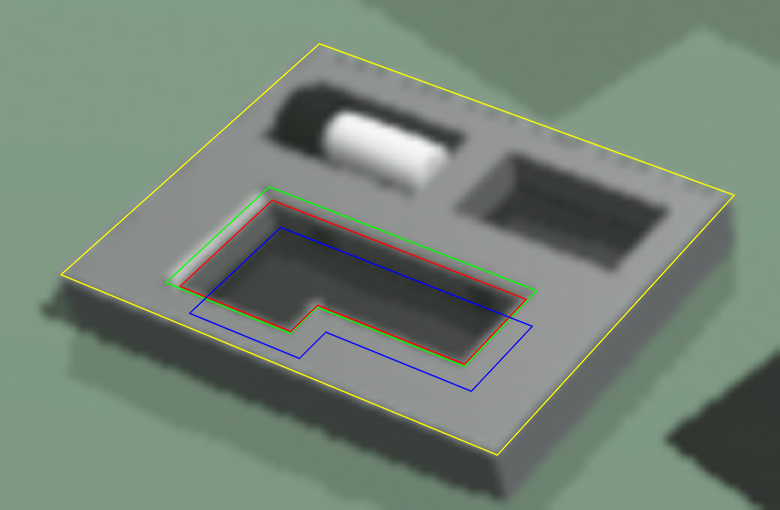

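The overlay matches the cutout in both views, so I take the seat as (448.3, 272.3) with yaw 0.243. Next I hover over the handle.

```bash
python3 - <<'E'
from mv import *
from cell import *
s=ctrl.read_state(); cmd=(s["eef_pos"],s["tool_rot"]); print(cmd,s["qpos"])
T=[((621,10.5,200),(np.pi,0,1.577)),((621,10.5,110),(np.pi,0,1.577))]
for r in rows(cmd,T): print(r)
E
```

```text
(array([ 480.227198  , -300.67890575,  260.62914369]), array([3.14005727e+00, 1.87655024e-03, 1.56975343e+00])) [ 0.20349397  0.48277977  0.46675971  1.69729319 -0.24725211  1.01801207
  2.32429207]
[0.3114, 0.1404, 0.0603, 0.002, 0.002, -0.007]
[0.3116, 0.1402, 0.1503, 0.002, 0.002, -0.007]
```

>>> {"fn": "move_arm", "kwargs": {"moves": [[[0.311,0.1405,0.06,0,0,-0.006],[0.311,0.1405,0.06,0,0,-0.006],[0.311,0.1405,0.06,0,0,-0.006],[0.311,0.1405,0.06,0,0,-0.006],[0.311,0.1405,0.06,0,0,-0.006],[0.311,0.1405,0.06,0,0,-0.006],[0.311,0.1405,0.15,0,0,-0.006],[0.311,0.1405,0.15,0,0,-0.006],[0.311,0.1405,0.15,0,0,-0.006],[0.311,0.1405,0.15,0,0,-0.006],[0.311,0.1405,0.15,0,0,-0.006]]]}}

```text
clock: 17.3
eef_pos: [622.7, 9.0, 112.3]
tool_rot: [3.136, 0.002, 1.575]
force: [-0.7, -0.0, 0.4]
width: 85.2
```

```bash
python3 - <<'E'
from mv import *
from cell import *
im=get_image("side");s=ctrl.read_state();print(s["eef_pos"],s["tool_rot"],s["qpos"])
print(proj(im,[[621,10.5,41]]))
cv2.imwrite("pics/v9.png",cv2.resize(im["color"][120:280,220:400],None,fx=3.7,fy=3.7,interpolation=cv2.INTER_CUBIC))
E
```

```text
[622.54384519   9.1187343  112.11362571] [3.13680045e+00 1.90405691e-03 1.57474552e+00] [-0.28560751  0.72805034  0.37431576  1.69856949 -0.35158336  0.77701308
  1.82900801]
[[310.84419768 210.55988795]]
```

View pics/v9.png

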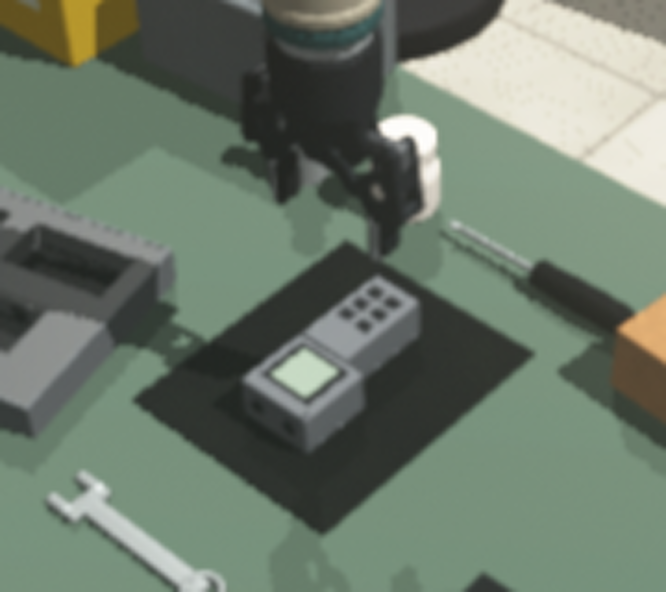

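>>> {"fn": "move_arm", "kwargs": {"moves": [[[0.0015,-0.0015,0.04,0,0,0],[0.0015,-0.0015,0.07,0,0,0],[0.0015,-0.0015,0.084,0,0,0],[0.0015,-0.0015,0.084,0,0,0],[0.0015,-0.0015,0.084,0,0,0]]]}}

```text
clock: 17.98
eef_pos: [621.2, 10.4, 27.8]
tool_rot: [3.137, 0.002, 1.575]
force: [0.5, 0.2, -0.3]
width: 85.4
```

>>> {"fn": "move_arm", "kwargs": {"moves": [[[0,0,0,0,0,0],[0,0,0,0,0,0],[0,0,0,0,0,0],[0,0,0,0,0,0],[0,0,0,0,0,0],[0,0,0,0,0,0],[0,0,0,0,0,0]]], "jaw": 0}}

```text
clock: 18.85
eef_pos: [620.0, 10.5, 26.4]
tool_rot: [3.14, 0.002, 1.575]
force: [0.0, -0.6, 0.5]
width: 0.1
```

```bash
python3 - <<'E'
from mv import *
from cell import *
im=get_image("side")
for i in range(3):
    s=ctrl.read_state();print(s["eef_pos"].round(1),s["tool_rot"].round(4)); get_image("top")
cv2.imwrite("pics/v10.png",cv2.resize(im["color"][140:280,240:400],None,fx=4,fy=4,interpolation=cv2.INTER_CUBIC))
E
```

```text
[620.   10.5  26.4] [3.1399e+00 2.2000e-03 1.5749e+00]
[620.   10.6  26.4] [3.1398e+00 2.1000e-03 1.5749e+00]
[620.1  10.5  26.4] [3.1398e+00 2.1000e-03 1.5749e+00]
```

View pics/v10.png

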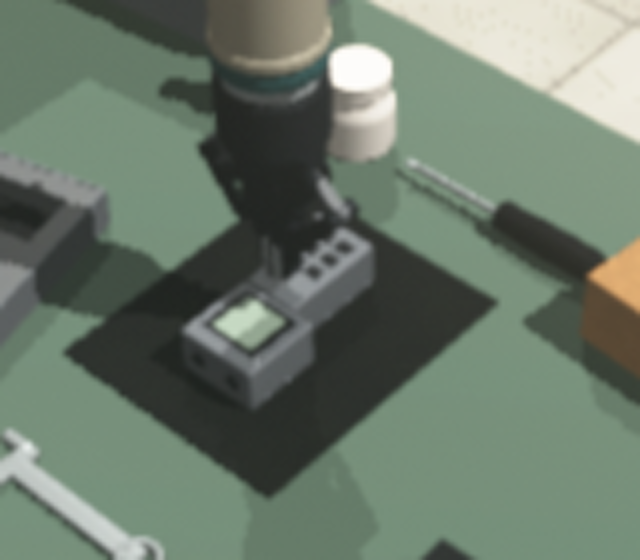

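```bash
python3 - <<'E'
from mv import *
from cell import *
im=get_image("side"); off=(280,185)
p=proj(im,[[620,10.5,z] for z in (26.4,41,60)]);print(p)
i=cv2.resize(im["color"][185:255,280:360],None,fx=8,fy=8,interpolation=cv2.INTER_CUBIC)
for q in p: cv2.circle(i,tuple(np.int32((q-off+.5)*8)),4,(0,0,255),1)
cv2.imwrite("pics/v11.png",i)
im=get_image("top")
cv2.imwrite("pics/v11t.png",cv2.resize(im["color"][150:250,235:335],None,fx=6,fy=6,interpolation=cv2.INTER_CUBIC))
E
```

```text
[[310.7845103  214.46290092]
 [310.59810847 210.75069732]
 [310.35067854 205.82311533]]
```

View pics/v11.png

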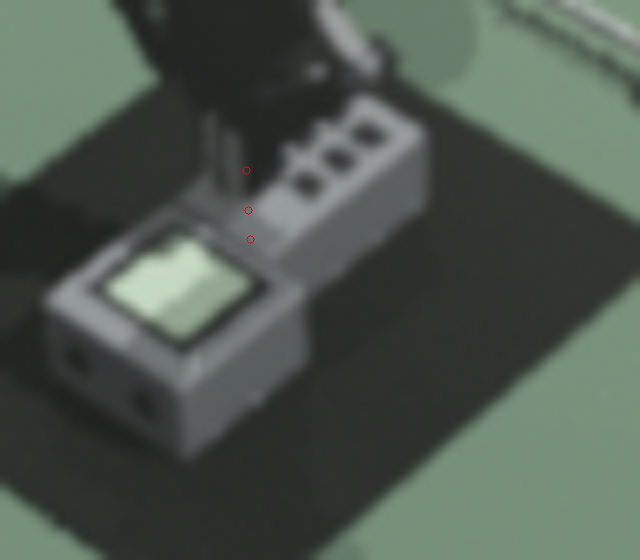

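View pics/v11t.png

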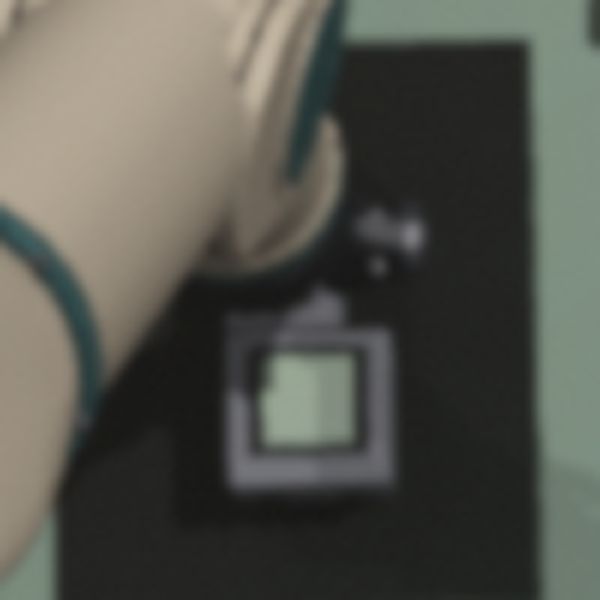

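```bash
python3 - <<'E'
from mv import *
from cell import *
im=get_image("side")
for uv in((306,208),(308.1,209),(310.5,209.3)):
    o,d=ray(im,uv)
    print(uv,[onz(im,uv,z).round(1).tolist() for z in(26,33,41,50)])
s=ctrl.read_state();print(s["width"],s["force"],s["torque"])
E
```

```text
(306, 208) [[630.2, 38.7, 26.0], [625.2, 33.5, 33.0], [619.5, 27.6, 41.0], [613.1, 21.0, 50.0]]
(308.1, 209) [[631.2, 31.4, 26.0], [626.2, 26.3, 33.0], [620.5, 20.5, 41.0], [614.0, 13.9, 50.0]]
(310.5, 209.3) [[634.8, 25.5, 26.0], [629.7, 20.4, 33.0], [624.0, 14.6, 41.0], [617.5, 8.1, 50.0]]
0.3698034755870915 [-0.44676513 -0.03836288  0.8101429 ] [ 0.0007995   0.0383562  -0.01288876]
```

```bash
python3 - <<'E'
from mv import *
from cell import *
im=get_image("side")
for z in (112,120,125,130,140): print(z,proj(im,[[622,9+47,z],[622,9-47,z],[622,9-42,z]]).round(1).tolist())
for z in (26,35,41,45,50): print(z,proj(im,[[620,10.5,z],[631,10.5,z],[609,10.5,z]]).round(1).tolist())
E
```

```text
112 [[297.9, 183.9], [323.7, 199.6], [322.3, 198.8]]
120 [[297.7, 181.6], [323.6, 197.4], [322.2, 196.5]]
125 [[297.6, 180.2], [323.6, 196.0], [322.2, 195.1]]
130 [[297.5, 178.8], [323.6, 194.6], [322.1, 193.7]]
140 [[297.3, 175.9], [323.5, 191.7], [322.1, 190.8]]
26 [[310.8, 214.6], [313.5, 212.5], [308.1, 216.7]]
35 [[310.7, 212.3], [313.4, 210.2], [308.0, 214.4]]
41 [[310.6, 210.8], [313.3, 208.7], [307.9, 212.9]]
45 [[310.5, 209.7], [313.2, 207.6], [307.8, 211.8]]
50 [[310.5, 208.4], [313.2, 206.3], [307.7, 210.5]]
```

The tips really end about 15–19 mm short of the TCP reading. The fingers closed above the tester, which hasn't moved. I'll probe down gently onto the tester's top, known to be at z = 41, to measure this offset.

>>> {"fn": "move_arm", "kwargs": {"moves": [[[0,0,0.001,0,0,0],[0,0,0.002,0,0,0],[0,0,0.002,0,0,0]]]}}

```text
clock: 19.62
eef_pos: [619.9, 10.5, 24.3]
tool_rot: [3.14, 0.002, 1.575]
force: [0.5, -0.4, 0.1]
width: -0.1
```

>>> {"fn": "move_arm", "kwargs": {"moves": [[[0,0,0.001,0,0,0],[0,0,0.002,0,0,0],[0,0,0.002,0,0,0]]]}}

```text
clock: 20.0
eef_pos: [620.0, 10.5, 22.3]
tool_rot: [3.14, 0.002, 1.575]
force: [-0.2, 0.2, 0.3]
width: 0.3
```

>>> {"fn": "move_arm", "kwargs": {"moves": [[[0,0,0.001,0,0,0],[0,0,0.002,0,0,0],[0,0,0.002,0,0,0]]]}}

```text
clock: 20.38
eef_pos: [620.0, 10.5, 20.3]
tool_rot: [3.14, 0.002, 1.575]
force: [0.6, -0.4, 0.1]
width: -0.2
```

```bash
python3 - <<'E'
from mv import *
from cell import *
im=get_image("side")
i=cv2.resize(im["color"][165:245,275:355],None,fx=7.5,fy=7.5,interpolation=cv2.INTER_CUBIC)
i=np.clip((i/255.)**0.6*255,0,255).astype(np.uint8)
cv2.imwrite("pics/v12.png",i)
E
```

```text
(no output)
```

View pics/v12.png

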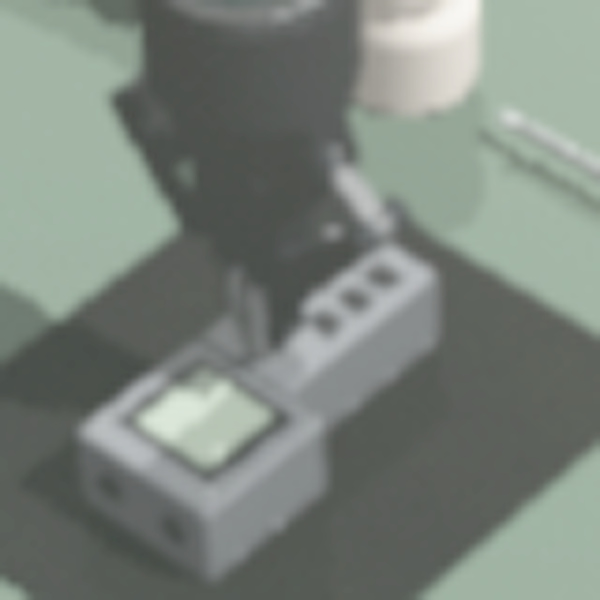

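>>> {"fn": "move_arm", "kwargs": {"moves": [[[0,0,0.001,0,0,0],[0,0,0.002,0,0,0],[0,0,0.002,0,0,0]]]}}

```text
clock: 20.8
eef_pos: [620.0, 10.5, 18.3]
tool_rot: [3.14, 0.002, 1.575]
force: [0.8, -0.5, -0.6]
width: 0.2
```

>>> {"fn": "move_arm", "kwargs": {"moves": [[[0,0,0.001,0,0,0],[0,0,0.002,0,0,0],[0,0,0.002,0,0,0]]]}}

```text
clock: 21.18
eef_pos: [620.1, 10.5, 16.7]
tool_rot: [3.14, 0.002, 1.575]
force: [0.1, 0.6, 4.3]
width: 0.2
```

Contact comes at a TCP reading of about 17.5, so the shut tips end about 23.5 mm above it. I'll open up and regrasp lower.

>>> {"fn": "move_arm", "kwargs": {"moves": [[[0,0,-0.05,0,0,0],[0,0,-0.06,0,0,0],[0,0,-0.06,0,0,0],[0,0,-0.06,0,0,0],[0,0,-0.06,0,0,0],[0,0,-0.06,0,0,0],[0,0.001,-0.03,0,0,0],[0,0.001,0,0,0,0],[0,0.001,0.014,0,0,0],[0,0.001,0.014,0,0,0],[0,0.001,0.014,0,0,0]]], "jaw": 1}}

```text
clock: 22.55
eef_pos: [621.9, 10.3, 3.3]
tool_rot: [3.138, 0.002, 1.575]
force: [0.1, 0.7, 0.5]
width: 85.6
```

>>> {"fn": "move_arm", "kwargs": {"moves": [[[0,0,0,0,0,0],[0,0,0,0,0,0],[0,0,0,0,0,0],[0,0,0,0,0,0],[0,0,0,0,0,0],[0,0,0,0,0,0],[0,0,0,0,0,0]]], "jaw": 0}}

```text
clock: 23.42
eef_pos: [621.7, 10.6, 3.5]
tool_rot: [3.138, 0.002, 1.575]
force: [-1.0, 0.8, 6.0]
width: 44.2
```

```bash
python3 - <<'E'
from mv import *
from cell import *
im=get_image("side")
i=cv2.resize(im["color"][165:245,275:355],None,fx=7.5,fy=7.5,interpolation=cv2.INTER_CUBIC)
i=np.clip((i/255.)**0.6*255,0,255).astype(np.uint8)
cv2.imwrite("pics/v13.png",i)
E
```

```text
(no output)
```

View pics/v13.png

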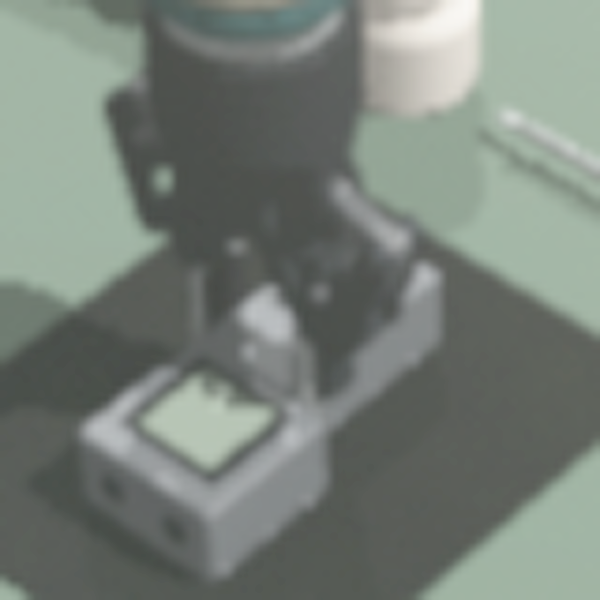

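```bash
python3 - <<'E'
from mv import *
from cell import *
im=get_image("side")
for z in (3,10,15,20,25,30): print(z,proj(im,[[621,-13,z],[610,-13,z],[610,-25,z],[632,-20,z]]).round(1).tolist())
i=im["color"][195:230,300:340]
i=cv2.resize(i,None,fx=16,fy=16,interpolation=cv2.INTER_CUBIC); i=np.clip((i/255.)**0.5*255,0,255).astype(np.uint8); cv2.imwrite("pics/v14.png",i)
E
```

```text
3 [[317.4, 224.0], [314.8, 226.2], [317.9, 228.2], [321.9, 223.1]]
10 [[317.3, 222.3], [314.7, 224.5], [317.9, 226.5], [321.8, 221.4]]
15 [[317.3, 221.1], [314.6, 223.2], [317.8, 225.3], [321.8, 220.1]]
20 [[317.3, 219.8], [314.6, 222.0], [317.8, 224.0], [321.8, 218.9]]
25 [[317.2, 218.6], [314.5, 220.7], [317.7, 222.8], [321.7, 217.6]]
30 [[317.2, 217.3], [314.5, 219.5], [317.7, 221.5], [321.7, 216.4]]
```

View pics/v14.png

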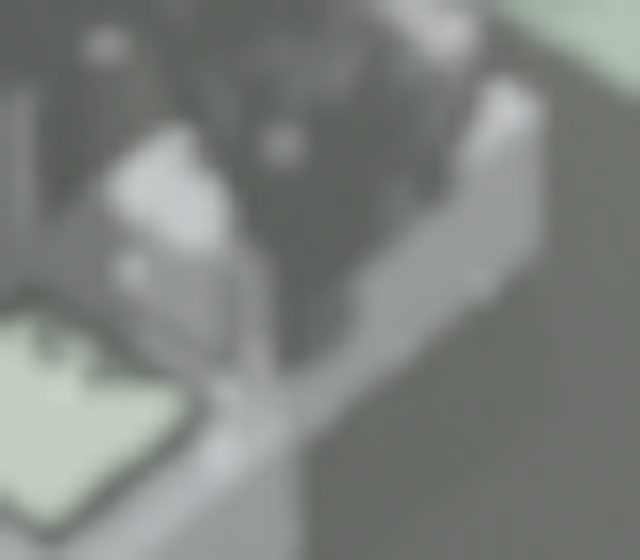

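```bash
python3 - <<'E'
from mv import *
cmd=((621.8,10.4,3.4),(3.139,.002,1.575))
T=[((621.8,10.4,95),(np.pi,0,1.575)),((540,140,95),(np.pi,0,.9)),((459.2,270,95),(np.pi,0,.243))]
for r in rows(cmd,T): print(r)
E
```

```text
[-0.0002, 0.0002, -0.0916, 0.003, 0.002, 0.0]
[0.1298, -0.081, -0.0921, 0.003, 0.001, 0.675]
[0.2601, -0.1613, -0.0925, 0.004, -0.0, 1.332]
```

>>> {"fn": "move_arm", "kwargs": {"moves": [[[0,0,-0.03,0.003,0.002,0],[0,0,-0.07,0.003,0.002,0],[0,0,-0.0915,0.003,0.002,0],[0,0,-0.0915,0.003,0.002,0],[0.13,-0.081,-0.092,0.003,0.001,0.675],[0.13,-0.081,-0.092,0.003,0.001,0.675],[0.13,-0.081,-0.092,0.003,0.001,0.675],[0.13,-0.081,-0.092,0.003,0.001,0.675],[0.26,-0.161,-0.0925,0.004,0,1.332],[0.26,-0.161,-0.0925,0.004,0,1.332],[0.26,-0.161,-0.0925,0.004,0,1.332],[0.26,-0.161,-0.0925,0.004,0,1.332],[0.26,-0.161,-0.0925,0.004,0,1.332],[0.26,-0.161,-0.0925,0.004,0,1.332],[0.26,-0.161,-0.0925,0.004,0,1.332]]]}}

```text
clock: 25.4
eef_pos: [459.0, 269.4, 93.9]
tool_rot: [-3.141, 0.001, 0.242]
force: [-0.7, 0.5, -2.5]
width: 44.3
```

```bash
cat > look.py <<'E'
import sys
from mv import *
from cell import *
tag=sys.argv[1]
for n,off,w,h,k in(("side",(145,135),130,100,6),("top",(110,190),120,100,6)):
    im=get_image(n); i=cv2.resize(im["color"][off[1]:off[1]+h,off[0]:off[0]+w],None,fx=k,fy=k,interpolation=cv2.INTER_CUBIC)
    i=np.clip((i/255.)**0.7*255,0,255).astype(np.uint8); cv2.imwrite(f"pics/{tag}_{n}.png",i)
s=ctrl.read_state();print({k:np.round(s[k],3) for k in("clock","qpos","eef_pos","tool_rot","force","torque","width")})
E
python3 look.py a
```

```text
{'clock': np.float64(25.5), 'qpos': array([-1.059,  0.76 ,  0.768,  1.963, -0.784,  0.746,  0.427]), 'eef_pos': array([459.087, 269.57 ,  94.066]), 'tool_rot': array([-3.141e+00,  1.000e-03,  2.420e-01]), 'force': array([ 0.14 ,  0.503, -3.527]), 'torque': array([-0.068, -0.037, -0.025]), 'width': np.float64(44.427)}
```

View pics/a_side.png

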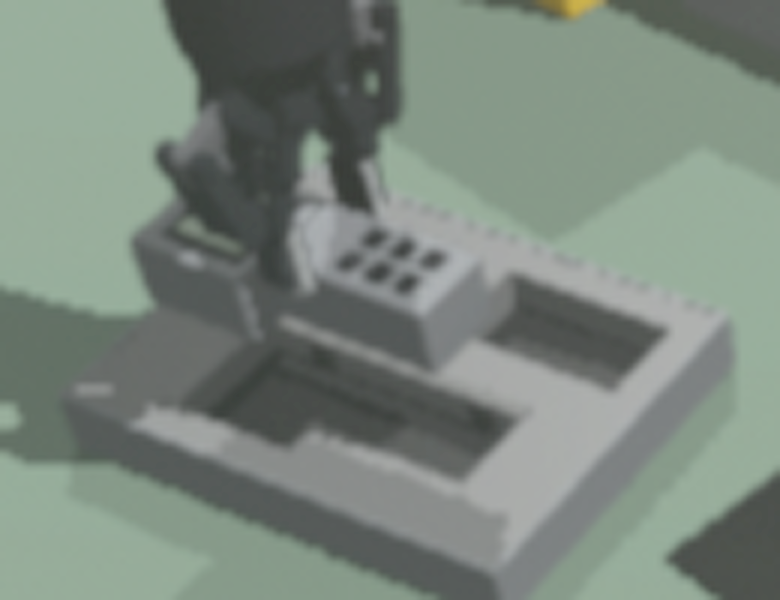

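View pics/a_top.png

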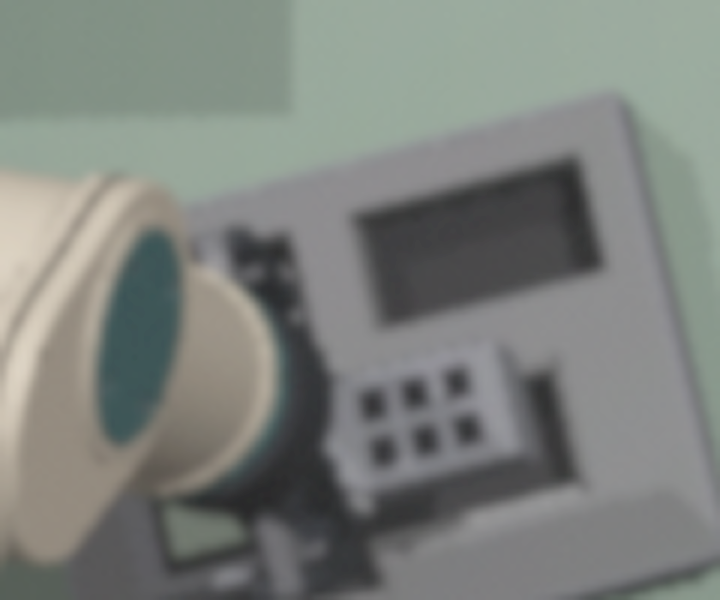

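```bash
python3 - <<'E'
from mv import *
from cell import *
a=.242+np.pi/2; ex=np.array([np.cos(a),np.sin(a)]);ey=np.array([-np.sin(a),np.cos(a)])
tcp=np.array([459.1,269.6]); c=tcp+4.8*ex+10*ey; print(c)
P=[(-75,13),(-75,-33),(75,33),(11,33),(75,-33)]
W=np.array([np.r_[c+x*ex+y*ey,131.6] for x,y in P])
for n,off in(("side",(145,135)),("top",(110,190))):
    im=get_image(n); p=(proj(im,W)-off+.5)*6; print(n,p.round(0).tolist())
    i=cv2.imread(f"pics/a_{n}.png")
    for q in p: cv2.circle(i,tuple(np.int32(q)),3,(0,0,255),-1)
    cv2.imwrite(f"pics/b_{n}.png",i)
a=cv2.imread("pics/b_side.png");b=cv2.imread("pics/b_top.png")
cv2.imwrite("pics/b.png",np.hstack([a[150:450,100:500],b[300:600,300:700]]))
E
```

```text
[448.24109856 271.86368275]
side [[421.0, 315.0], [484.0, 254.0], [126.0, 239.0], [237.0, 282.0], [221.0, 156.0]]
top [[519.0, 455.0], [491.0, 336.0], [137.0, 612.0], [306.0, 567.0], [100.0, 440.0]]
```

View pics/b.png

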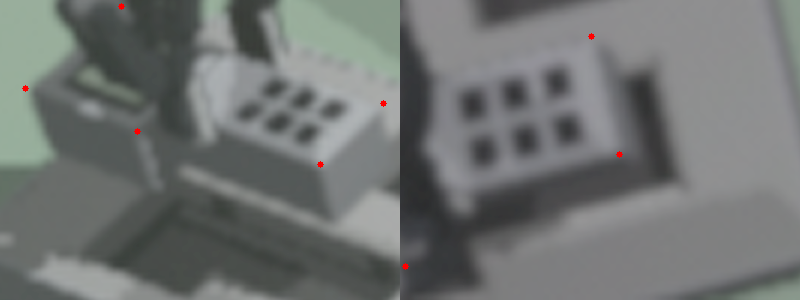

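```bash
python3 - <<'E'
from mv import *
from cell import *
a=.242+np.pi/2; ex=np.array([np.cos(a),np.sin(a)]);ey=np.array([-np.sin(a),np.cos(a)])
out=[]
for n,off,c0 in(("side",(195,160),0),("side",(160,155),0),("top",(175,240),0)):
    im=get_image(n); k=13; w,h=(40,40)
    i=cv2.resize(im["color"][off[1]:off[1]+h,off[0]:off[0]+w],None,fx=k/2,fy=k/2,interpolation=cv2.INTER_CUBIC); kk=k/2
    i=np.clip((i/255.)**0.6*255,0,255).astype(np.uint8)
    for d,col in((0,(0,0,255)),(-2.5,(0,255,0))):
        c=np.array([448.24,271.86])+d*ex
        P=[(-75,13),(-75,-33),(75,-33),(75,33),(11,33),(11,13)]
        W=np.array([np.r_[c+x*ex+y*ey,131.6] for x,y in P])
        p=(proj(im,W)-off+.5)*kk
        cv2.polylines(i,[np.int32(p*16)],True,col,1,cv2.LINE_AA,4)
    out.append(i)
cv2.imwrite("pics/b2.png",np.hstack(out))
E
```

```text
(no output)
```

View pics/b2.png

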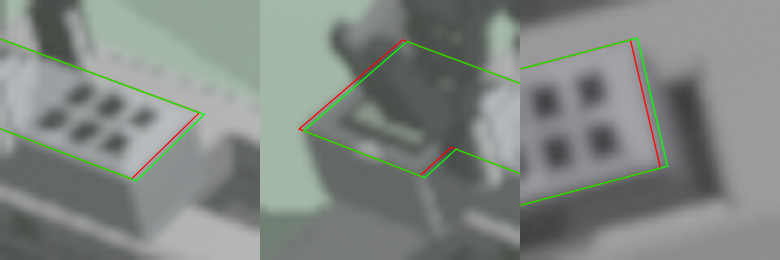

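>>> {"fn": "move_arm", "kwargs": {"moves": [[[0,-0.003,0.02,0,0,0],[0,-0.003,0.04,0,0,0],[0,-0.003,0.055,0,0,0],[0,-0.003,0.06,0,0,0],[0,-0.003,0.06,0,0,0],[0,-0.003,0.06,0,0,0]]]}}

```text
clock: 26.5
eef_pos: [458.6, 273.0, 34.5]
tool_rot: [-3.141, 0.0, 0.243]
force: [0.7, -0.5, -3.0]
width: 44.3
```

```bash
python3 - <<'E'
from mv import *
from cell import *
s=ctrl.read_state();print(s["eef_pos"].round(1),s["tool_rot"].round(3),s["force"].round(1))
seat=np.array([448.3,272.3]); a=.243+np.pi/2; ex=np.array([np.cos(a),np.sin(a)]);ey=np.array([-np.sin(a),np.cos(a)])
out=[]
for n,off in(("side",(195,165)),("side",(165,165)),("top",(165,235))):
    im=get_image(n); w,h=(40,40); kk=6.5
    i=cv2.resize(im["color"][off[1]:off[1]+h,off[0]:off[0]+w],None,fx=kk,fy=kk,interpolation=cv2.INTER_CUBIC)
    i=np.clip((i/255.)**0.6*255,0,255).astype(np.uint8)
    P=[(-75,13),(-75,-33),(75,-33),(75,33),(11,33),(11,13)]
    for z,col in((s["eef_pos"][2]+37.5,(0,0,255)),):
        W=np.array([np.r_[seat+x*ex+y*ey,z] for x,y in P])
        cv2.polylines(i,[np.int32((proj(im,W)-off+.5)*kk*16)],True,col,1,cv2.LINE_AA,4)
    out.append(i)
cv2.imwrite("pics/b3.png",np.hstack(out))
E
```

```text
[458.6 273.   34.5] [-3.141  0.     0.243] [ 0.7 -0.5 -3. ]
```

View pics/b3.png

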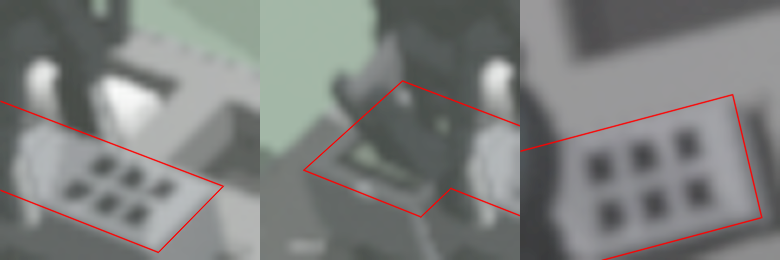

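>>> {"fn": "move_arm", "kwargs": {"moves": [[[0,0,0.003,0,0,0],[0,0,0.006,0,0,0],[0,0,0.009,0,0,0],[0,0,0.009,0,0,0]]]}}

```text
clock: 27.15
eef_pos: [458.6, 271.9, 25.5]
tool_rot: [3.141, 0.0, 0.242]
force: [0.5, -2.3, 5.2]
width: 44.2
```

>>> {"fn": "move_arm", "kwargs": {"moves": [[[0,0,0.002,0,0,0],[0,0,0.004,0,0,0],[0,0,0.004,0,0,0]]]}}

```text
clock: 27.52
eef_pos: [459.1, 270.6, 22.2]
tool_rot: [3.14, -0.0, 0.241]
force: [-0.9, -6.7, 8.9]
width: 44.3
```

>>> {"fn": "move_arm", "kwargs": {"moves": [[[0,0.002,0,0,0,0],[0,0.002,0.002,0,0,0],[0,0.002,0.003,0,0,0],[0,0.002,0.003,0,0,0]]]}}

```text
clock: 28.02
eef_pos: [459.4, 269.5, 19.3]
tool_rot: [3.141, -0.0, 0.241]
force: [-2.0, -5.5, 11.9]
width: 44.3
```

```bash
python3 look.py d
```

```text
{'clock': np.float64(28.125), 'qpos': array([-0.98 ,  0.859,  0.637,  1.998, -0.92 ,  0.601,  0.536]), 'eef_pos': array([459.415, 269.429,  19.345]), 'tool_rot': array([ 3.141, -0.   ,  0.241]), 'force': array([-1.06 , -4.47 , 11.027]), 'torque': array([-0.551,  0.549,  0.187]), 'width': np.float64(44.302)}
```

View pics/d_side.png

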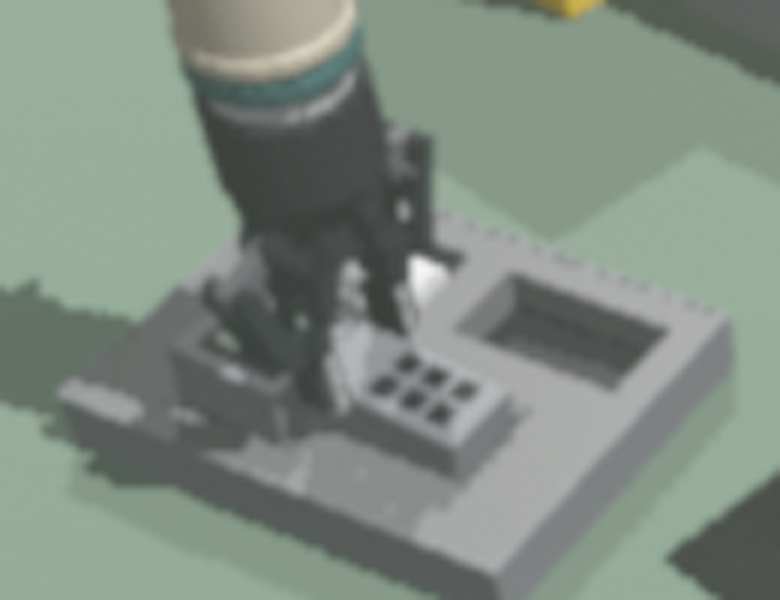

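>>> {"fn": "move_arm", "kwargs": {"moves": [[[0,0.001,0.001,0,0,0],[0,0.001,0.002,0,0,0],[0,0.001,0.003,0,0,0],[0,0.001,0.003,0,0,0]]]}}

```text
clock: 28.62
eef_pos: [459.7, 269.1, 18.3]
tool_rot: [-3.139, -0.001, 0.242]
force: [-5.5, -4.4, 31.4]
width: 44.6
```

>>> {"fn": "move_arm", "kwargs": {"moves": [[[0,0.001,0.001,0,0,0],[0,0.001,0.002,0,0,0],[0,0.001,0.003,0,0,0],[0,0.001,0.003,0,0,0]]]}}

```text
clock: 29.12
eef_pos: [459.7, 269.2, 18.1]
tool_rot: [-3.135, -0.001, 0.242]
force: [-12.5, -4.6, 59.2]
width: 44.4
```

It is blocked at 59 N, possibly with the fingertips on the insert. I'll back off and look.

>>> {"fn": "move_arm", "kwargs": {"moves": [[[0,0,-0.003,0,0,0],[0,0,-0.006,0,0,0],[0,0,-0.006,0,0,0]]]}}

```text
clock: 29.5
eef_pos: [459.6, 269.0, 18.9]
tool_rot: [-3.141, 0.0, 0.242]
force: [-1.7, -1.9, 11.6]
width: 44.4
```

```bash
python3 look.py e; python3 - <<'E'
import cv2
from cell import *
import numpy as np
i=get_image("side")["color"][175:225,165:240]; i=cv2.resize(i,None,fx=10,fy=10,interpolation=cv2.INTER_CUBIC); i=np.clip((i/255.)**0.6*255,0,255).astype(np.uint8);cv2.imwrite("pics/e2.png",i)
E
```

```text
{'clock': np.float64(29.6), 'qpos': array([-0.977,  0.859,  0.635,  1.998, -0.921,  0.6  ,  0.54 ]), 'eef_pos': array([459.561, 269.008,  18.913]), 'tool_rot': array([-3.141,  0.   ,  0.242]), 'force': array([-1.031, -1.78 , 12.018]), 'torque': array([-0.078,  0.615,  0.021]), 'width': np.float64(43.91)}
```

View pics/e2.png

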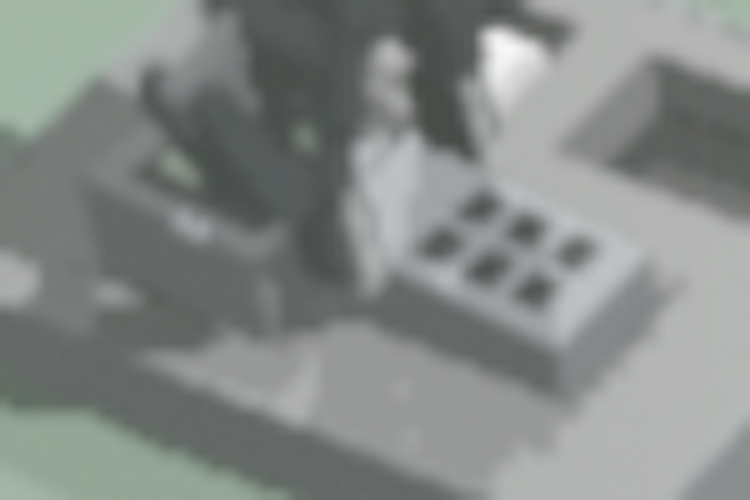

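View pics/e_top.png

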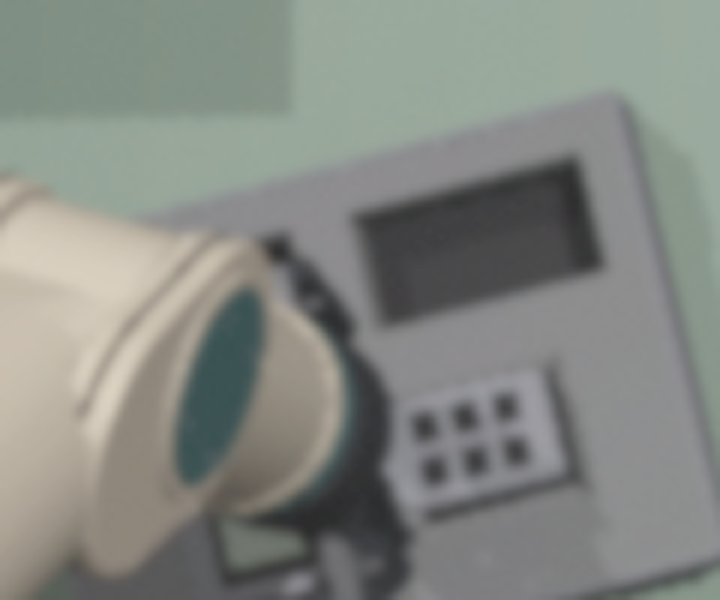

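>>> {"fn": "move_arm", "kwargs": {"moves": [[[0,0,0,0,0,0],[0,0,0,0,0,0],[0,0,0,0,0,0],[0,0,0,0,0,0],[0,0,-0.03,0,0,0],[0,0,-0.08,0,0,0],[0,0,-0.13,0,0,0],[0,0,-0.15,0,0,0],[0,0,-0.15,0,0,0]]], "jaw": 0.7}}

```text
clock: 30.78
eef_pos: [460.0, 269.6, 169.4]
tool_rot: [-3.14, -0.002, 0.243]
force: [-0.1, 0.4, -0.6]
width: 59.7
```

```bash
python3 look.py f
```

```text
{'clock': np.float64(30.875), 'qpos': array([-1.129,  0.669,  0.88 ,  1.904, -0.663,  0.891,  0.33 ]), 'eef_pos': array([458.487, 269.154, 167.352]), 'tool_rot': array([-3.141e+00,  2.000e-03,  2.430e-01]), 'force': array([-0.546,  0.243,  0.512]), 'torque': array([ 0.042, -0.003, -0.027]), 'width': np.float64(59.75)}
```

View pics/f_side.png

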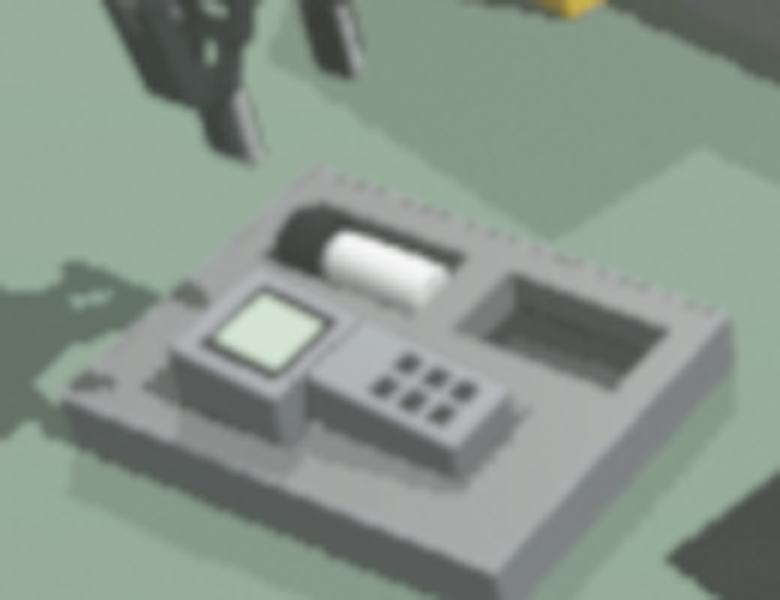

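>>> {"fn": "move_arm", "kwargs": {"moves": [[[0.05,0.06,-0.05,0,0,0],[0.05,0.12,-0.05,0,0,0],[0.05,0.18,-0.05,0,0,0],[0.05,0.24,-0.05,0,0,0],[0.05,0.3,-0.05,0,0,0],[0.05,0.3,-0.05,0,0,0],[0.05,0.3,-0.05,0,0,0]]]}}

```text
clock: 31.75
eef_pos: [579.2, -10.5, 216.6]
tool_rot: [-3.14, 0.003, 0.241]
force: [-0.3, 0.8, 0.7]
width: 59.4
```

```bash
python3 look.py g; python3 - <<'E'
from cell import *
from ov import *
i=get_image("side")["color"][180:215,165:240]; i=cv2.resize(i,None,fx=10,fy=10,interpolation=cv2.INTER_CUBIC); i=np.clip((i/255.)**0.6*255,0,255).astype(np.uint8);cv2.imwrite("pics/g2.png",i)
E
```

```text
{'clock': np.float64(31.85), 'qpos': array([-0.547,  0.658,  0.863,  1.72 , -0.57 ,  1.038,  0.761]), 'eef_pos': array([579.318,  -7.733, 216.727]), 'tool_rot': array([-3.139e+00,  3.000e-03,  2.450e-01]), 'force': array([0.757, 0.272, 0.102]), 'torque': array([0.044, 0.057, 0.067]), 'width': np.float64(59.331)}
```

View pics/g2.png

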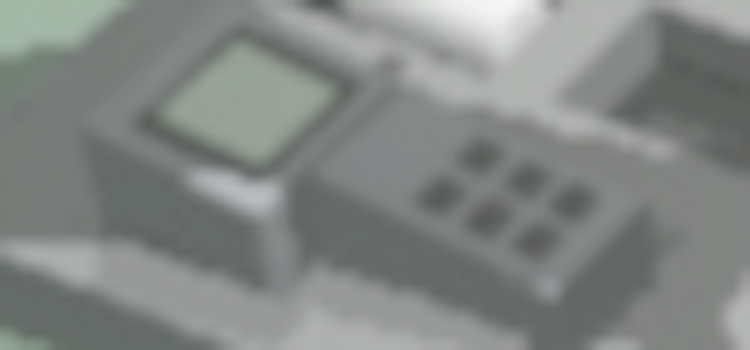

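View pics/g_top.png

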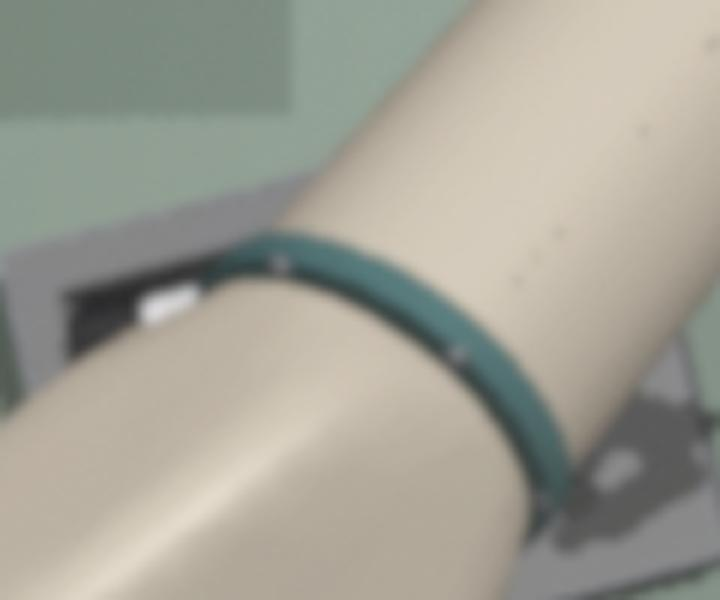

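>>> {"fn": "move_arm", "kwargs": {"moves": [[[-0.04,0.06,0,0,0,0],[-0.08,0.12,0,0,0,0],[-0.1,0.18,0,0,0,0],[-0.12,0.24,0,0,0,0],[-0.12,0.3,0,0,0,0],[-0.12,0.3,0,0,0,0],[-0.12,0.3,0,0,0,0]]]}}

```text
clock: 32.78
eef_pos: [536.0, -329.2, 217.3]
tool_rot: [-3.14, 0.001, 0.244]
force: [0.1, 1.1, -0.0]
width: 59.7
```

```bash
python3 look.py g
```

```text
{'clock': np.float64(32.875), 'qpos': array([ 0.057,  0.71 ,  0.8  ,  1.581, -0.555,  1.094,  1.244]), 'eef_pos': array([ 536.427, -326.848,  217.269]), 'tool_rot': array([-3.138e+00,  1.000e-03,  2.460e-01]), 'force': array([-0.201,  1.186, -0.984]), 'torque': array([0.048, 0.023, 0.052]), 'width': np.float64(59.943)}
```

View pics/g_top.png

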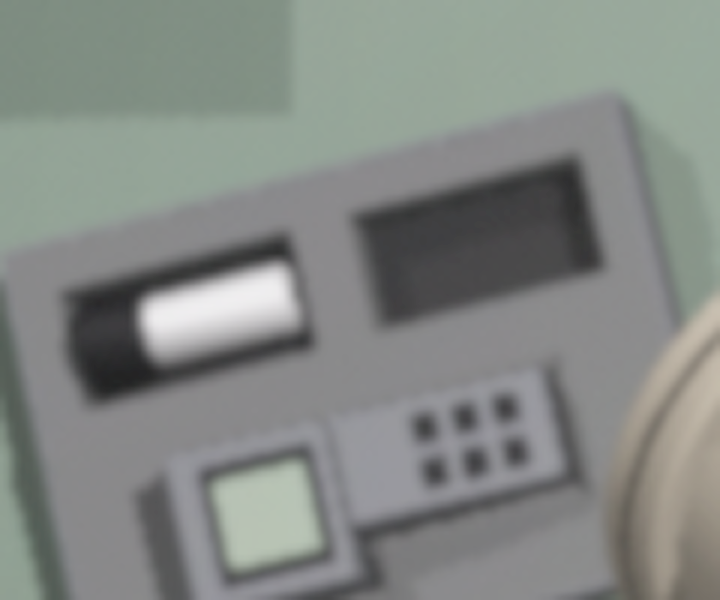

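View pics/g_side.png

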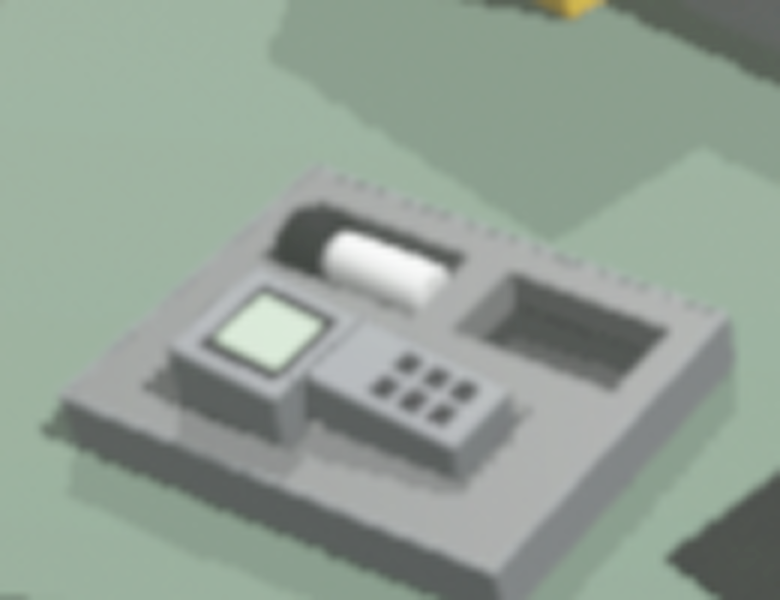

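```bash
python3 - <<'E'
from cell import *
from ov import *
for n,off,w,h,k in(("side",(165,175),75,45,10),("top",(125,245),90,60,8)):
    i=get_image(n)["color"][off[1]:off[1]+h,off[0]:off[0]+w]; i=cv2.resize(i,None,fx=k,fy=k,interpolation=cv2.INTER_CUBIC); i=np.clip((i/255.)**0.7*255,0,255).astype(np.uint8);cv2.imwrite(f"pics/h_{n}.png",i)
E
```

```text
(no output)
```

View pics/h_side.png

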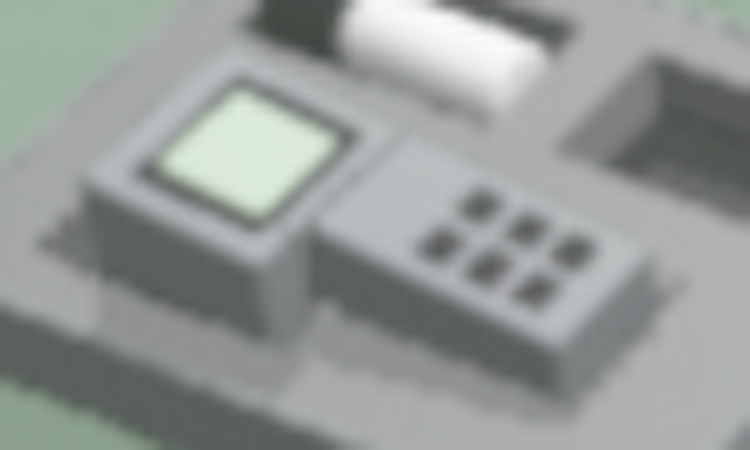

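View pics/h_top.png

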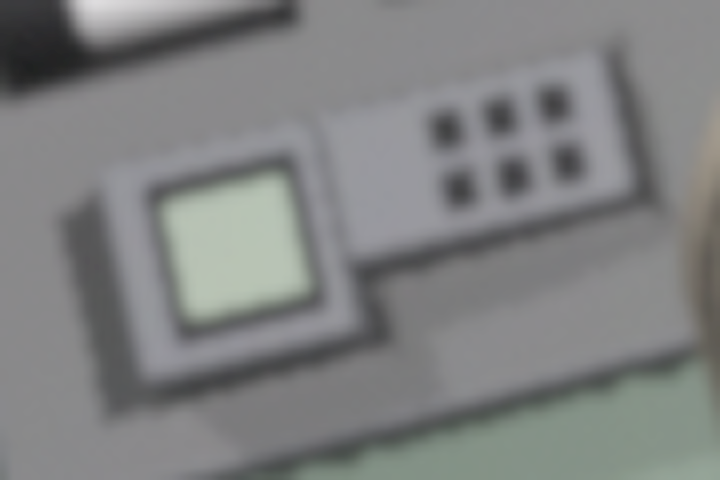

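```bash
cat > fit6.py <<'E'
from cell import *
from h import *
from scipy.optimize import least_squares
def c(p,off,k): return (np.array(p,float)+.5)/k-.5+np.array(off)
P={0:(75,-33),1:(75,33),2:(11,33),3:(11,13),4:(-75,13),5:(-75,-33)}
def fit6(T,S,oT,oS,x0=(448,272,29,1.814,0,0)):
    def pose(p): return np.array(p[:3]),(Ro.from_euler('z',p[3])*Ro.from_rotvec([p[4],p[5],0])).as_matrix()
    def res(p):
        t,R=pose(p);r=[]
        for im,o in((T,oT),(S,oS)):
            q=np.array([[*P[j],19.] for j in o]); r.append((proj(im,q@R.T+t)-np.array(list(o.values()))).ravel())
        return np.concatenate(r)
    s=least_squares(res,x0); return s
E
python3 - <<'E'
from fit6 import *
T=get_image("top");S=get_image("side")
oS={k:c(v,(165,175),10) for k,v in {0:(235,50),1:(85,187),2:(262,270),3:(310,225),4:(562,345),5:(655,255)}.items()}
oT={k:c(v,(125,245),8) for k,v in {0:(103,178),1:(142,388),2:(362,328),4:(640,195),5:(608,50)}.items()}
s=fit6(T,S,oT,oS);print(s.x.round(3),s.fun.round(2))
E
```

```text
[ 4.46693e+02  2.71108e+02  3.78700e+01  1.81100e+00  6.10000e-02
 -8.50000e-02] [-0.19 -0.83  0.35 -0.04  0.21  0.63 -0.05  0.08 -0.2  -0.26 -0.14  0.56
 -0.56 -0.48  0.03 -0.1  -0.11  0.35 -0.17  0.17  0.52 -0.27]
```

The tester sits in the cutout about 9 mm high, tilted with the head up about 0.085 rad, held by the nubs. I'll press it home with the shut fingers, starting slightly towards the head.

```bash
python3 - <<'E'
from mv import *
from cell import *
s=ctrl.read_state(); cmd=(s["eef_pos"],s["tool_rot"]); print(cmd)
T=[((560,0,200),(np.pi,0,.243)),((442,290,130),(np.pi,0,.243)),((442,290,60),(np.pi,0,.243))]
for r in rows(cmd,T): print(r)
E
```

```text
(array([ 536.26328479, -328.00224166,  217.90849109]), array([-3.14011567e+00,  5.78295185e-04,  2.45549818e-01]))
[0.1028, -0.3124, 0.0183, -0.001, 0.001, 0.003]
[0.0588, -0.6222, 0.0888, -0.001, 0.001, 0.003]
[0.0589, -0.6221, 0.1588, -0.001, 0.001, 0.003]
```

>>> {"fn": "move_arm", "kwargs": {"moves": [[[0.103,-0.312,0.018,0,0,0.003],[0.103,-0.312,0.018,0,0,0.003],[0.103,-0.312,0.018,0,0,0.003],[0.103,-0.312,0.018,0,0,0.003],[0.103,-0.312,0.018,0,0,0.003],[0.103,-0.312,0.018,0,0,0.003],[0.059,-0.622,0.089,0,0,0.003],[0.059,-0.622,0.089,0,0,0.003],[0.059,-0.622,0.089,0,0,0.003],[0.059,-0.622,0.089,0,0,0.003],[0.059,-0.622,0.089,0,0,0.003],[0.059,-0.622,0.089,0,0,0.003],[0.059,-0.622,0.159,0,0,0.003],[0.059,-0.622,0.159,0,0,0.003],[0.059,-0.622,0.159,0,0,0.003],[0.059,-0.622,0.159,0,0,0.003]]], "jaw": 0}}

```text
clock: 35.08
eef_pos: [444.8, 287.6, 61.0]
tool_rot: [-3.141, -0.002, 0.239]
force: [-0.2, 0.1, -0.2]
width: -0.0
```

```bash
python3 look.py i
```

```text
{'clock': np.float64(35.175), 'qpos': array([-1.073,  0.802,  0.716,  1.993, -0.855,  0.677,  0.441]), 'eef_pos': array([444.301, 287.959,  60.673]), 'tool_rot': array([-3.14e+00, -2.00e-03,  2.39e-01]), 'force': array([-0.452,  0.434,  1.001]), 'torque': array([-0.016,  0.001,  0.01 ]), 'width': np.float64(0.385)}
```

View pics/i_side.png

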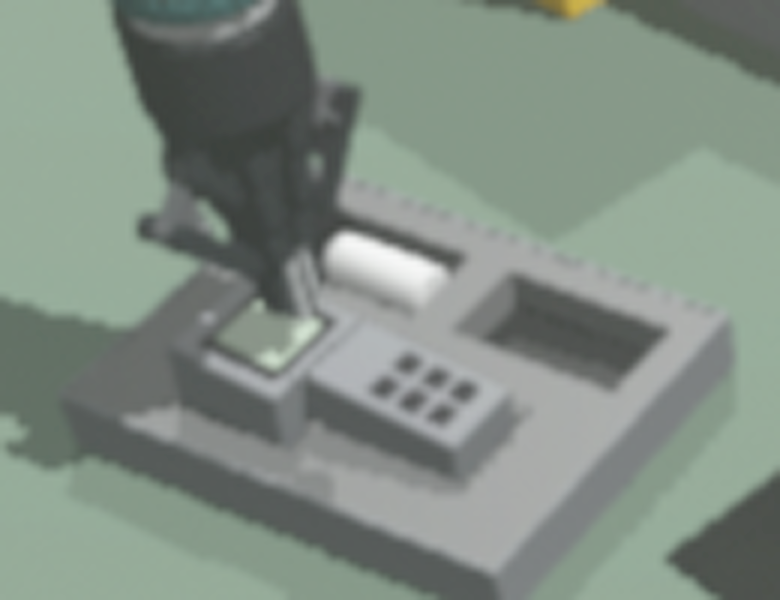

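>>> {"fn": "move_arm", "kwargs": {"moves": [[[0,0,0.012,0,0,0],[0,0,0.02,0,0,0],[0,0,0.023,0,0,0],[0,0,0.025,0,0,0],[0,0,0.026,0,0,0]]]}}

```text
clock: 35.8
eef_pos: [442.8, 287.4, 34.9]
tool_rot: [-3.139, 0.002, 0.239]
force: [-6.7, -2.3, 29.0]
width: 0.2
```

>>> {"fn": "move_arm", "kwargs": {"moves": [[[0,0,0.001,0,0,0],[0,0,0.002,0,0,0],[0,0,0.003,0,0,0],[0,0,0.003,0,0,0]]]}}

```text
clock: 36.3
eef_pos: [442.9, 287.6, 34.5]
tool_rot: [-3.136, 0.001, 0.239]
force: [-11.7, -5.3, 49.1]
width: 0.1
```

Still jammed, so I stop pressing. I'll retract and refine the poses with subpixel edge fitting.

>>> {"fn": "move_arm", "kwargs": {"moves": [[[0,0,-0.01,0,0,0],[0,0,-0.06,0,0,0],[0,0,-0.1,0,0,0],[0,0,-0.1,0,0,0],[0.05,0.06,-0.15,0,0,0],[0.08,0.12,-0.15,0,0,0],[0.1,0.18,-0.15,0,0,0],[0.1,0.24,-0.15,0,0,0],[0.1,0.3,-0.15,0,0,0],[0.1,0.36,-0.15,0,0,0],[0.1,0.42,-0.15,0,0,0],[0.08,0.48,-0.15,0,0,0],[0.04,0.54,-0.15,0,0,0],[0,0.6,-0.15,0,0,0],[0,0.6,-0.15,0,0,0],[0,0.6,-0.15,0,0,0]]], "jaw": 1}}

```text
clock: 38.3
eef_pos: [582.8, -299.4, 178.7]
tool_rot: [3.141, 0.004, 0.233]
force: [0.4, 0.9, 0.0]
width: 85.6
```

```bash
cat > edge.py <<'E'
from cell import *
from h import *
from scipy.optimize import least_squares
from scipy.ndimage import map_coordinates
def samp(g,uv): return map_coordinates(g,[uv[:,1],uv[:,0]],order=3,mode='nearest')
def edgefind(g,a,b,n=25,half=3.0,trim=.12,sign=None):
    """along segment a-b (px) find strongest gradient along normal; return points and normals"""
    a,b=np.array(a),np.array(b);d=(b-a)/np.linalg.norm(b-a);nn=np.array([-d[1],d[0]])
    ts=np.linspace(trim,1-trim,n);s=np.arange(-half,half+.01,.1);pts=[];w=[]
    for t in ts:
        p=a+t*(b-a); v=samp(g,p+s[:,None]*nn); gr=np.gradient(v,s)
        if sign: gr=gr*sign
        else: gr=abs(gr)
        m=gr.clip(0); k=m.argmax()
        if m[k]<4: continue
        lo,hi=max(0,k-6),min(len(s),k+7); off=(s[lo:hi]*m[lo:hi]).sum()/m[lo:hi].sum()
        pts.append(p+off*nn);w.append(m[k])
    return np.array(pts),nn
def fitpose(ims,segs,pose,x0,iters=4,half=3.0):
    """ims:{n:(im,gray)}; segs:list of (n,P0,P1,sign|None) local 3D; pose(p)->t,R"""
    x=np.array(x0,float)
    for it in range(iters):
        hh=half if it<2 else 1.8
        obs=[]
        t,R=pose(x)
        for n,p0,p1,sg in segs:
            im,g=ims[n]; q=proj(im,np.array([p0,p1],float)@R.T+t)
            pts,_=edgefind(g,q[0],q[1],half=hh,sign=sg)
            if len(pts)>5: obs.append((n,p0,p1,pts))
        def res(p):
            t,R=pose(p);r=[]
            for n,p0,p1,pts in obs:
                q=proj(ims[n][0],np.array([p0,p1],float)@R.T+t);d=(q[1]-q[0])/np.linalg.norm(q[1]-q[0]);nn=np.array([-d[1],d[0]])
                r.append((pts-q[0])@nn/5)
            return np.concatenate(r)
        s=least_squares(res,x,loss='soft_l1',f_scale=.1); x=s.x
    rs=[]
    t,R=pose(x)
    for n,p0,p1,pts in obs:
        q=proj(ims[n][0],np.array([p0,p1],float)@R.T+t);d=(q[1]-q[0])/np.linalg.norm(q[1]-q[0]);nn=np.array([-d[1],d[0]])
        v=(pts-q[0])@nn; rs.append((n,np.round(p0[:2]).tolist(),np.round(p1[:2]).tolist(),len(v),round(float(np.median(v)),2),round(float(v.std()),2)))
    return x,rs
E
python3 - <<'E'
from edge import *
ims={}
for n in("top","side"):
    im=get_image(n); ims[n]=(im,cv2.cvtColor(cv2.imread(f"pics/{n}0.png"),cv2.COLOR_BGR2GRAY).astype(float))
def pose(p): return np.array([p[0],p[1],0]),Ro.from_euler('z',p[2]).as_matrix()
C=[(98,128,33),(98,-128,33),(-98,-128,33),(-98,128,33)]
E=[(C[i],C[(i+1)%4]) for i in range(4)]
for sel in(("top","side"),("top",),("side",)):
    x,rs=fitpose(ims,[(n,a,b,None) for n in sel for a,b in E],pose,[486.5,281.5,.24])
    print(sel,x.round(3),"seat",(x[0]-40*np.cos(x[2])).round(2),(x[1]-40*np.sin(x[2])).round(2)); 
    for r in rs: print("  ",r)
# P cutout, wall top at z 28 g=1.5
def Pm(g,z): 
    q=[(75+g,33+g),(75+g,-33-g),(-75-g,-33-g),(-75-g,13+g),(11-g,13+g),(11-g,33+g)]
    return [(-y,x,z) for x,y in q]
for g,z in((1.5,28),(5.5,32)):
  q=Pm(g,z);E2=[(q[i],q[(i+1)%6]) for i in range(6)]
  for sel in(("top","side"),("top",),("side",)):
    x,rs=fitpose(ims,[(n,a,b,None) for n in sel for a,b in E2],pose,[448.3,272.3,.243],half=2.2)
    print(g,z,sel,x.round(3))
    if len(sel)==2:
      for r in rs: print("  ",r)
E
```

```text
('top', 'side') [4.85907e+02 2.82565e+02 2.47000e-01] seat 447.12 272.78
   ('top', [98, 128], [98, -128], 25, 0.02, 0.16)
   ('top', [98, -128], [-98, -128], 25, -0.12, 0.08)
   ('top', [-98, -128], [-98, 128], 25, 0.19, 0.08)
   ('top', [-98, 128], [98, 128], 25, -0.07, 0.1)
   ('side', [98, 128], [98, -128], 22, 0.33, 1.13)
   ('side', [98, -128], [-98, -128], 25, 0.08, 0.08)
   ('side', [-98, -128], [-98, 128], 25, -0.11, 0.09)
   ('side', [-98, 128], [98, 128], 18, 0.1, 0.39)
('top',) [4.86043e+02 2.82608e+02 2.47000e-01] seat 447.25 272.84
   ('top', [98, 128], [98, -128], 25, 0.11, 0.15)
   ('top', [98, -128], [-98, -128], 25, -0.07, 0.09)
   ('top', [-98, -128], [-98, 128], 25, 0.1, 0.09)
   ('top', [-98, 128], [98, 128], 25, -0.06, 0.1)
('side',) [4.85531e+02 2.82463e+02 2.48000e-01] seat 446.76 272.64
   ('side', [98, 128], [98, -128], 22, 0.16, 1.11)
   ('side', [98, -128], [-98, -128], 25, 0.1, 0.08)
   ('side', [-98, -128], [-98, 128], 25, 0.05, 0.1)
   ('side', [-98, 128], [98, 128], 17, 0.09, 0.39)
1.5 28 ('top', 'side') [4.48326e+02 2.72828e+02 2.42000e-01]
   ('top',
[... 935 characters left out ...]
0.0], 25, 1.53, 0.02)
   ('top', [38.0, -80.0], [-18.0, -80.0], 25, 0.57, 0.24)
   ('top', [-18.0, -80.0], [-18.0, 6.0], 25, 1.19, 0.06)
   ('top', [-18.0, 6.0], [-38.0, 6.0], 25, 0.4, 0.38)
   ('top', [-38.0, 6.0], [-38.0, 80.0], 25, 0.83, 0.15)
   ('side', [-38.0, 80.0], [38.0, 80.0], 25, 1.58, 0.01)
   ('side', [38.0, 80.0], [38.0, -80.0], 25, 1.54, 0.01)
   ('side', [38.0, -80.0], [-18.0, -80.0], 25, 0.08, 0.11)
   ('side', [-18.0, -80.0], [-18.0, 6.0], 25, -0.03, 0.1)
   ('side', [-18.0, 6.0], [-38.0, 6.0], 25, -0.1, 0.18)
   ('side', [-38.0, 6.0], [-38.0, 80.0], 25, -0.19, 0.36)
5.5 32 ('top',) [4.51025e+02 2.75838e+02 2.41000e-01]
5.5 32 ('side',) [4.48361e+02 2.73733e+02 2.36000e-01]
```

```bash
cat > tfit.py <<'E'
from edge import *
def now(tag=None):
    ims={}
    for n in("top","side"):
        im=get_image(n); ims[n]=(im,cv2.cvtColor(im["color"],cv2.COLOR_BGR2GRAY).astype(float))
    return ims
def pose6(p): return np.array(p[:3]),(Ro.from_euler('z',p[3])*Ro.from_rotvec([p[4],p[5],0])).as_matrix()
q=[(75,33),(75,-33),(-75,-33),(-75,13),(11,13),(11,33)]
TE=[((*q[i],19),(*q[(i+1)%6],19)) for i in range(6)]
E
python3 - <<'E'
from tfit import *
ims=now()
for n,off,w,h,k in(("side",(165,175),75,45,10),("top",(125,245),90,60,8)):
    i=ims[n][0]["color"][off[1]:off[1]+h,off[0]:off[0]+w]; i=cv2.resize(i,None,fx=k,fy=k,interpolation=cv2.INTER_CUBIC); i=np.clip((i/255.)**0.7*255,0,255).astype(np.uint8)
    if n=="side": cv2.imwrite("pics/j_raw.png",i.copy())
    x,rs=fitpose(ims,[(m,a,b,None) for m in("top","side") for a,b in TE],pose6,[446.7,271.1,37.9,1.811,.04,-.08],half=2)
    t,R=pose6(x)
    cv2.polylines(i,[np.int32((proj(ims[n][0],np.array([[*v,19] for v in q])@R.T+t)-off+.5)*k*16)],True,(0,0,255),1,cv2.LINE_AA,4)
    cv2.imwrite(f"pics/j_{n}.png",i)
print(x.round(3))
for r in rs: print(r)
E
```

```text
[ 4.44127e+02  2.71098e+02  3.28980e+01  1.82100e+00  2.43000e-01
 -2.30000e-02]
('top', [75, 33], [75, -33], 25, -0.45, 0.42)
('top', [75, -33], [-75, -33], 25, 1.4, 0.98)
('top', [-75, -33], [-75, 13], 25, 0.19, 0.29)
('top', [-75, 13], [11, 13], 25, -0.01, 0.16)
('top', [11, 13], [11, 33], 25, -0.3, 0.05)
('top', [11, 33], [75, 33], 25, 0.1, 0.17)
('side', [75, 33], [75, -33], 25, 0.94, 0.98)
('side', [75, -33], [-75, -33], 25, -0.19, 0.99)
('side', [-75, -33], [-75, 13], 25, 0.07, 0.62)
('side', [-75, 13], [11, 13], 25, -0.27, 0.68)
('side', [11, 13], [11, 33], 25, 0.15, 0.15)
('side', [11, 33], [75, 33], 25, 0.04, 0.32)
```

View pics/j_side.png

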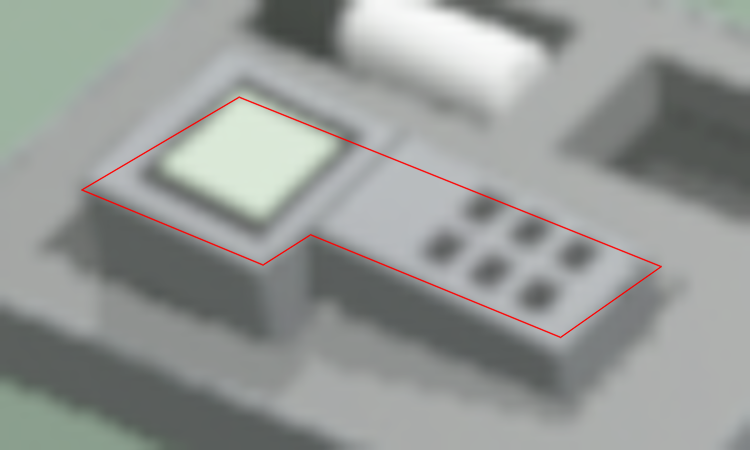

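View pics/j_top.png

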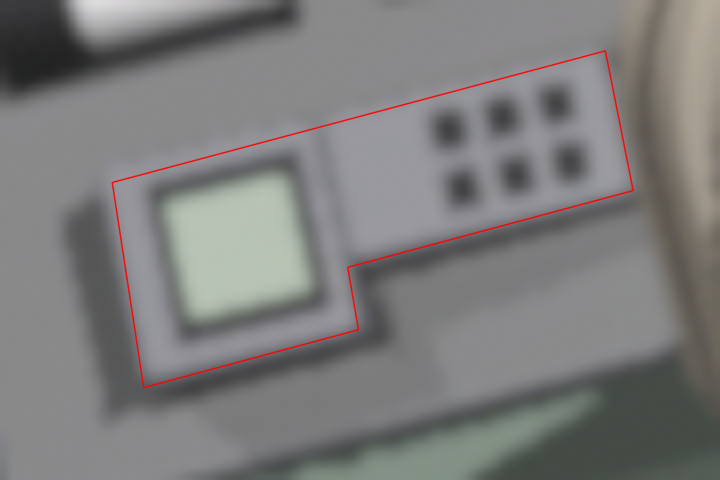

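The jam comes from the head-up tilt: at 0.085 rad the tilted body measures about 152.7 mm, against a 153 mm slot. Pressing over the head nubs (x ≈ 50) should level it.

```bash
python3 - <<'E'
from mv import *
from cell import *
s=ctrl.read_state(); cmd=(s["eef_pos"],s["tool_rot"]); print(cmd)
T=[((570,0,180),(np.pi,0,.243)),((435,319,110),(np.pi,0,.243)),((435,319,55),(np.pi,0,.243))]
for r in rows(cmd,T): print(r)
E
```

```text
(array([ 586.45969804, -292.87010785,  178.67615768]), array([-3.13893619e+00,  1.32250591e-03,  2.42255170e-01]))
[0.0543, -0.2883, -0.0006, -0.003, 0.001, -0.001]
[-0.0002, -0.6302, 0.0704, -0.003, 0.001, -0.001]
[-0.0001, -0.63, 0.1254, -0.003, 0.001, -0.001]
```

>>> {"fn": "move_arm", "kwargs": {"moves": [[[0.054,-0.288,0,-0.003,0,0],[0.054,-0.288,0,-0.003,0,0],[0.054,-0.288,0,-0.003,0,0],[0.054,-0.288,0,-0.003,0,0],[0.054,-0.288,0,-0.003,0,0],[0,-0.63,0.07,-0.003,0,0],[0,-0.63,0.07,-0.003,0,0],[0,-0.63,0.07,-0.003,0,0],[0,-0.63,0.07,-0.003,0,0],[0,-0.63,0.07,-0.003,0,0],[0,-0.63,0.07,-0.003,0,0],[0,-0.63,0.07,-0.003,0,0],[0,-0.63,0.125,-0.003,0,0],[0,-0.63,0.125,-0.003,0,0],[0,-0.63,0.125,-0.003,0,0]]], "jaw": 0}}

```text
clock: 40.38
eef_pos: [436.9, 316.5, 56.3]
tool_rot: [3.139, -0.0, 0.239]
force: [0.4, -0.1, -0.0]
width: -0.3
```

```bash
python3 look.py k
```

```text
{'clock': np.float64(40.475), 'qpos': array([-1.125,  0.822,  0.723,  1.965, -0.857,  0.692,  0.381]), 'eef_pos': array([437.367, 317.024,  56.867]), 'tool_rot': array([ 3.14e+00, -2.00e-03,  2.39e-01]), 'force': array([ 0.091, -0.269, -0.48 ]), 'torque': array([ 0.057, -0.004, -0.031]), 'width': np.float64(-0.185)}
```

View pics/k_side.png

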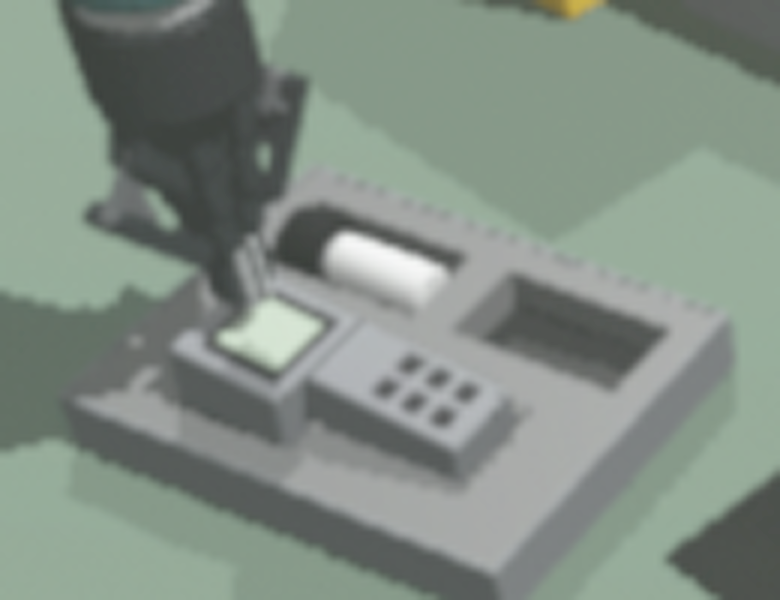

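>>> {"fn": "move_arm", "kwargs": {"moves": [[[0,0,0.01,0,0,0],[0,0,0.016,0,0,0],[0,0,0.018,0,0,0],[0,0,0.02,0,0,0],[0,0,0.021,0,0,0]]]}}

```text
clock: 41.1
eef_pos: [435.9, 317.5, 35.3]
tool_rot: [3.141, 0.001, 0.24]
force: [-2.3, 0.8, 3.7]
width: 0.1
```

>>> {"fn": "move_arm", "kwargs": {"moves": [[[0,0,0.001,0,0,0],[0,0,0.002,0,0,0],[0,0,0.002,0,0,0]]]}}

```text
clock: 41.48
eef_pos: [435.7, 317.7, 32.1]
tool_rot: [3.14, 0.001, 0.24]
force: [0.2, 1.5, 3.0]
width: 0.1
```

The head is coming down at low force.

>>> {"fn": "move_arm", "kwargs": {"moves": [[[0,0,0.001,0,0,0],[0,0,0.002,0,0,0],[0,0,0.003,0,0,0],[0,0,0.003,0,0,0]]]}}

```text
clock: 41.98
eef_pos: [435.9, 317.5, 29.1]
tool_rot: [3.14, 0.001, 0.24]
force: [-0.5, 1.7, 2.7]
width: 0.2
```

>>> {"fn": "move_arm", "kwargs": {"moves": [[[0,0,0.001,0,0,0],[0,0,0.002,0,0,0],[0,0,0.002,0,0,0]]]}}

```text
clock: 42.35
eef_pos: [436.1, 316.7, 27.0]
tool_rot: [3.139, 0.001, 0.24]
force: [-0.2, 0.5, 2.2]
width: -0.3
```

```bash
python3 look.py l
```

```text
{'clock': np.float64(42.45), 'qpos': array([-1.096,  0.861,  0.671,  1.977, -0.908,  0.638,  0.422]), 'eef_pos': array([436.111, 316.417,  26.979]), 'tool_rot': array([3.138e+00, 1.000e-03, 2.400e-01]), 'force': array([-0.624,  1.401,  1.964]), 'torque': array([0.37 , 0.046, 0.033]), 'width': np.float64(-0.03)}
```

View pics/l_side.png

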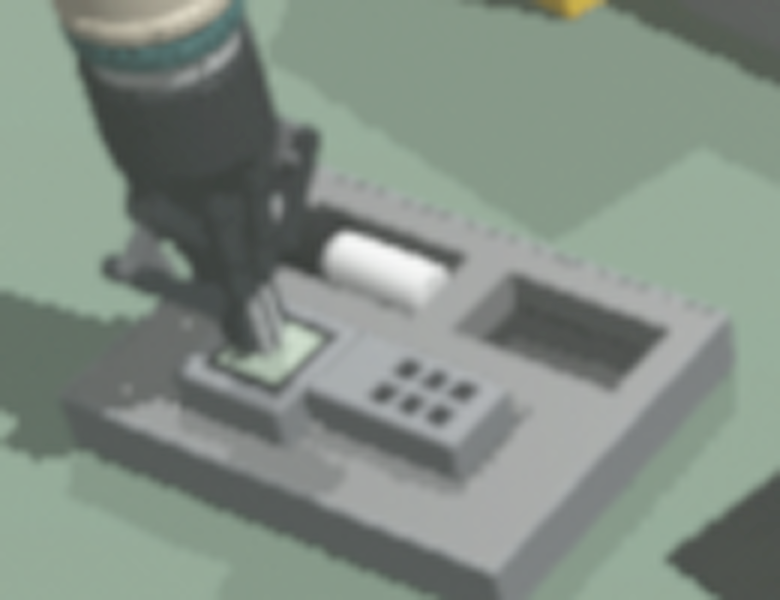

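>>> {"fn": "move_arm", "kwargs": {"moves": [[[0,0,0.001,0,0,0],[0,0,0.001,0,0,0]]]}}

```text
clock: 42.7
eef_pos: [436.1, 316.4, 25.9]
tool_rot: [3.138, 0.001, 0.24]
force: [-1.3, 0.9, 1.3]
width: 0.2
```

>>> {"fn": "move_arm", "kwargs": {"moves": [[[0,0,-0.02,0,0,0],[0,0.02,-0.02,0,0,0],[0.004,0.042,-0.02,0,0,0],[0.004,0.042,-0.02,0,0,0],[0.004,0.042,-0.006,0,0,0],[0.004,0.042,-0.003,0,0,0],[0.004,0.042,-0.003,0,0,0]]]}}

```text
clock: 43.58
eef_pos: [449.1, 277.4, 28.5]
tool_rot: [3.139, 0.002, 0.241]
force: [-0.8, -0.0, 0.4]
width: -0.0
```

>>> {"fn": "move_arm", "kwargs": {"moves": [[[0,0,0.001,0,0,0],[0,0,0.002,0,0,0],[0,0,0.003,0,0,0],[0,0,0.003,0,0,0]]]}}

```text
clock: 44.08
eef_pos: [449.8, 277.0, 26.2]
tool_rot: [3.139, 0.001, 0.24]
force: [-0.3, -0.2, 0.1]
width: -0.2
```

>>> {"fn": "move_arm", "kwargs": {"moves": [[[0,0,0.001,0,0,0],[0,0,0.002,0,0,0],[0,0,0.002,0,0,0]]]}}

```text
clock: 44.45
eef_pos: [449.9, 277.3, 24.7]
tool_rot: [3.14, 0.001, 0.24]
force: [-0.5, -0.1, 5.5]
width: 0.1
```

>>> {"fn": "move_arm", "kwargs": {"moves": [[[0,0,0.001,0,0,0],[0,0,0.002,0,0,0],[0,0,0.002,0,0,0]]]}}

```text
clock: 44.82
eef_pos: [449.8, 277.1, 23.7]
tool_rot: [3.141, 0.001, 0.24]
force: [-3.3, -0.8, 15.4]
width: -0.4
```

>>> {"fn": "move_arm", "kwargs": {"moves": [[[0,0,0.001,0,0,0],[0,0,0.001,0,0,0]]]}}

```text
clock: 45.08
eef_pos: [449.9, 277.1, 23.6]
tool_rot: [-3.142, 0.0, 0.239]
force: [-6.1, -1.5, 24.2]
width: -0.1
```

It stops hard at 23.6 with 24 N, close to the expected home reading of 24.5. I'll retract and check.

>>> {"fn": "move_arm", "kwargs": {"moves": [[[0,0,-0.01,0,0,0],[0,0,-0.06,0,0,0],[0,0,-0.1,0,0,0],[0,0,-0.1,0,0,0],[0.05,0.06,-0.15,0,0,0],[0.08,0.12,-0.15,0,0,0],[0.1,0.18,-0.15,0,0,0],[0.1,0.24,-0.15,0,0,0],[0.1,0.3,-0.15,0,0,0],[0.1,0.36,-0.15,0,0,0],[0.1,0.42,-0.15,0,0,0],[0.06,0.48,-0.15,0,0,0],[0,0.54,-0.15,0,0,0],[-0.05,0.6,-0.15,0,0,0],[-0.05,0.64,-0.15,0,0,0],[-0.05,0.64,-0.15,0,0,0],[-0.05,0.64,-0.15,0,0,0]]]}}

```text
clock: 47.2
eef_pos: [550.7, -360.0, 171.9]
tool_rot: [3.138, 0.003, 0.234]
force: [-0.9, -0.1, -0.3]
width: -0.3
```

```bash
python3 - <<'E'
from tfit import *
from ov import *
ims=now()
seat=(447.5,272.8,.245)
for n,off,w,h,k in(("side",(165,175),75,45,10),("top",(125,245),90,60,8)):
    i=ims[n][0]["color"][off[1]:off[1]+h,off[0]:off[0]+w]; i=cv2.resize(i,None,fx=k,fy=k,interpolation=cv2.INTER_CUBIC); i=np.clip((i/255.)**0.7*255,0,255).astype(np.uint8)
    cv2.imwrite(f"pics/mraw_{n}.png",i)
    t=np.array([*seat[:2],29]);R=Ro.from_euler('z',seat[2]+np.pi/2).as_matrix()
    cv2.polylines(i,[np.int32((proj(ims[n][0],np.array([[*v,19] for v in q])@R.T+t)-off+.5)*k*16)],True,(0,0,255),1,cv2.LINE_AA,4)
    cv2.imwrite(f"pics/m_{n}.png",i)
E
```

```text
(no output)
```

View pics/m_side.png

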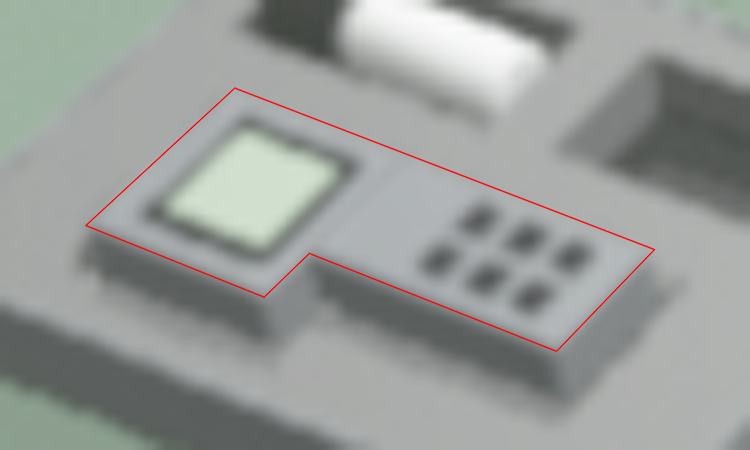

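View pics/m_top.png

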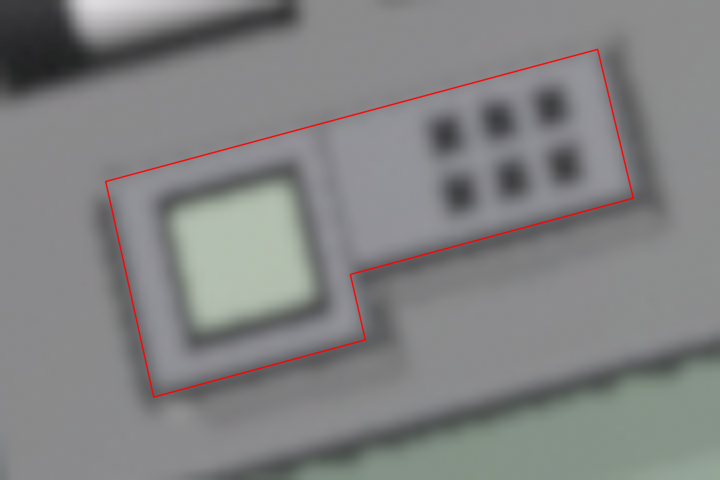

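```bash
python3 - <<'E'
from tfit import *
ims=now()
near=[TE[0],TE[2],TE[3],TE[4],TE[5]]
p5=lambda p: pose6([*p[:4],0,p[4]])
segs=[("top",*e,None) for e in near]+[("side",*e,None) for e in (TE[3],TE[4],TE[5])]
x,rs=fitpose(ims,segs,p5,[447.5,272.8,29,1.816,0],half=2,iters=5)
print(x.round(3))
for r in rs: print(r)
p6=pose6
x,rs=fitpose(ims,segs+[("side",*TE[0],None),("side",*TE[2],None)],p6,[447.5,272.8,29,1.816,0,0],half=1.5,iters=5)
print(x.round(3))
for r in rs: print(r)
for t in ["grease_at","wrench_at","driver_at","post_brush_at","carton_at"]:
    r={n:models.place_of(n,t) for n in ims}
    if r["side"] and r["top"]:
        p,e=tri(ims["side"][0],r["side"][0]["uv"],ims["top"][0],r["top"][0]["uv"]); print(t,p.round(1),round(e,1))
print(ctrl.read_state()["clock"])
E
```

```text
[4.49090e+02 2.72317e+02 2.80360e+01 1.80900e+00 2.50000e-02]
('top', [75, 33], [75, -33], 25, 0.11, 0.13)
('top', [-75, -33], [-75, 13], 25, -0.09, 0.14)
('top', [-75, 13], [11, 13], 25, 0.11, 0.09)
('top', [11, 13], [11, 33], 25, 0.01, 0.07)
('top', [11, 33], [75, 33], 25, 0.01, 0.08)
('side', [-75, 13], [11, 13], 25, -0.24, 0.7)
('side', [11, 13], [11, 33], 25, 0.24, 0.12)
('side', [11, 33], [75, 33], 25, -0.07, 0.06)
[4.46146e+02 2.71280e+02 2.42270e+01 1.80700e+00 1.63000e-01 7.40000e-02]
('top', [75, 33], [75, -33], 25, -0.62, 0.45)
('top', [-75, -33], [-75, 13], 25, -0.2, 0.25)
('top', [-75, 13], [11, 13], 25, 0.06, 0.1)
('top', [11, 13], [11, 33], 25, -0.2, 0.14)
('top', [11, 33], [75, 33], 25, -0.0, 0.11)
('side', [-75, 13], [11, 13], 25, -0.12, 0.69)
('side', [11, 13], [11, 33], 25, 0.28, 0.11)
('side', [11, 33], [75, 33], 25, 0.08, 0.23)
('side', [75, 33], [75, -33], 25, 0.76, 0.82)
('side', [-75, -33], [-75, 13], 25, 0.1, 0.46)
grease_at [809.   99.1  21.3] 7.4
driver_at [803.  -34.8  13. ] 14.0
post_brush_at [779.9 185.9  22.1] 11.5
carton_at [ 773.7 -208.    16. ] 6.1
47.9
```

It looks home, but the fit hints the handle end may be slightly high (0.025 rad). There is time, so I'll press at the handle and compare heights.

```bash
python3 - <<'E'
from mv import *
from cell import *
s=ctrl.read_state(); cmd=(s["eef_pos"],s["tool_rot"]); print(cmd)
T=[((570,0,170),(np.pi,0,.243)),((468,234,110),(np.pi,0,.243)),((468,234,32),(np.pi,0,.243))]
for r in rows(cmd,T): print(r)
E
```

```text
(array([ 553.39694596, -356.04784557,  173.01498392]), array([3.13894252e+00, 9.33031005e-04, 2.40037876e-01]))
[0.1008, -0.3419, 0.002, 0.003, 0.001, -0.003]
[0.0574, -0.5936, 0.0614, 0.003, 0.001, -0.003]
[0.0575, -0.5938, 0.1394, 0.003, 0.001, -0.003]
```

>>> {"fn": "move_arm", "kwargs": {"moves": [[[0.1,-0.342,0.002,0.003,0,-0.003],[0.1,-0.342,0.002,0.003,0,-0.003],[0.1,-0.342,0.002,0.003,0,-0.003],[0.1,-0.342,0.002,0.003,0,-0.003],[0.1,-0.342,0.002,0.003,0,-0.003],[0.0575,-0.594,0.061,0.003,0,-0.003],[0.0575,-0.594,0.061,0.003,0,-0.003],[0.0575,-0.594,0.061,0.003,0,-0.003],[0.0575,-0.594,0.061,0.003,0,-0.003],[0.0575,-0.594,0.061,0.003,0,-0.003],[0.0575,-0.594,0.1,0.003,0,-0.003],[0.0575,-0.594,0.13,0.003,0,-0.003],[0.0575,-0.594,0.139,0.003,0,-0.003],[0.0575,-0.594,0.139,0.003,0,-0.003]]]}}

```text
clock: 49.65
eef_pos: [468.4, 233.7, 32.5]
tool_rot: [-3.141, 0.001, 0.242]
force: [-0.5, -0.1, -0.2]
width: -0.3
```

>>> {"fn": "move_arm", "kwargs": {"moves": [[[0,0,0.001,0,0,0],[0,0,0.002,0,0,0],[0,0,0.003,0,0,0],[0,0,0.004,0,0,0],[0,0,0.004,0,0,0]]]}}

```text
clock: 50.28
eef_pos: [468.0, 234.1, 28.3]
tool_rot: [-3.141, 0.001, 0.243]
force: [0.5, -0.2, 0.5]
width: 0.2
```

>>> {"fn": "move_arm", "kwargs": {"moves": [[[0,0,0.001,0,0,0],[0,0,0.002,0,0,0],[0,0,0.003,0,0,0],[0,0,0.003,0,0,0]]]}}

```text
clock: 50.78
eef_pos: [468.0, 234.1, 25.2]
tool_rot: [-3.141, 0.001, 0.243]
force: [-0.8, 0.3, -0.6]
width: -0.2
```

>>> {"fn": "move_arm", "kwargs": {"moves": [[[0,0,0.001,0,0,0],[0,0,0.002,0,0,0],[0,0,0.002,0,0,0]]]}}

```text
clock: 51.15
eef_pos: [468.1, 234.2, 23.7]
tool_rot: [-3.141, 0.001, 0.243]
force: [-1.7, 0.2, 4.3]
width: -0.0
```

>>> {"fn": "move_arm", "kwargs": {"moves": [[[0,0,0.001,0,0,0],[0,0,0.0015,0,0,0],[0,0,0.0015,0,0,0]]]}}

```text
clock: 51.52
eef_pos: [468.1, 234.2, 23.6]
tool_rot: [-3.139, 0.0, 0.242]
force: [-4.4, -1.0, 19.1]
width: 0.5
```

>>> {"fn": "move_arm", "kwargs": {"moves": [[[0,0,-0.01,0,0,0],[0,-0.04,-0.012,0,0,0],[-0.006,-0.085,-0.012,0,0,0],[-0.006,-0.085,-0.012,0,0,0],[-0.006,-0.085,-0.004,0,0,0],[-0.006,-0.085,-0.001,0,0,0],[-0.006,-0.085,0,0,0,0],[-0.006,-0.085,0,0,0,0]]]}}

```text
clock: 52.52
eef_pos: [442.0, 313.9, 23.6]
tool_rot: [-3.139, 0.002, 0.24]
force: [-5.9, -1.1, 20.3]
width: 0.2
```

The readings at handle, centre and head all stop hard at 23.6, so the tester is level and on the floor. I'll retract and take a last look.

>>> {"fn": "move_arm", "kwargs": {"moves": [[[0,0,-0.01,0,0,0],[0,0,-0.06,0,0,0],[0,0,-0.12,0,0,0],[0,0,-0.15,0,0,0],[0.05,0.06,-0.15,0,0,0],[0.08,0.12,-0.15,0,0,0],[0.1,0.18,-0.15,0,0,0],[0.1,0.24,-0.15,0,0,0],[0.1,0.3,-0.15,0,0,0],[0.1,0.36,-0.15,0,0,0],[0.1,0.42,-0.15,0,0,0],[0.06,0.48,-0.15,0,0,0],[0,0.54,-0.15,0,0,0],[-0.05,0.6,-0.15,0,0,0],[-0.05,0.64,-0.15,0,0,0],[-0.05,0.64,-0.15,0,0,0],[-0.05,0.64,-0.15,0,0,0],[-0.05,0.64,-0.15,0,0,0]]]}}

```text
clock: 54.78
eef_pos: [547.2, -317.1, 171.1]
tool_rot: [-3.139, 0.001, 0.243]
force: [0.6, 0.8, 0.4]
width: -0.1
```

```bash
python3 - <<'E'
from tfit import *
ims=now(); seat=(447.5,272.8,.245)
out=[]
for n,off,w,h,k in(("side",(165,170),75,50,5),("top",(125,245),75,50,5)):
    i=ims[n][0]["color"][off[1]:off[1]+h,off[0]:off[0]+w]; i=cv2.resize(i,None,fx=k,fy=k,interpolation=cv2.INTER_CUBIC)
    t=np.array([*seat[:2],29]);R=Ro.from_euler('z',seat[2]+np.pi/2).as_matrix()
    cv2.polylines(i,[np.int32((proj(ims[n][0],np.array([[*v,19] for v in q])@R.T+t)-off+.5)*k*16)],True,(0,0,255),1,cv2.LINE_AA,4)
    out.append(i)
cv2.imwrite("pics/end.png",np.vstack([np.hstack(out),cv2.resize(np.hstack([ims["side"][0]["color"],ims["top"][0]["color"]]),(750,281))]))
near=[TE[0],TE[2],TE[3],TE[4],TE[5]]
p5=lambda p: pose6([*p[:4],0,p[4]])
segs=[("top",*e,None) for e in near]+[("side",*e,None) for e in (TE[3],TE[4],TE[5])]
print(fitpose(ims,segs,p5,[447.5,272.8,29,1.816,0],half=2,iters=5)[0].round(3))
E
```

```text
[4.49122e+02 2.72470e+02 2.77850e+01 1.81000e+00 1.90000e-02]
```

View pics/end.png

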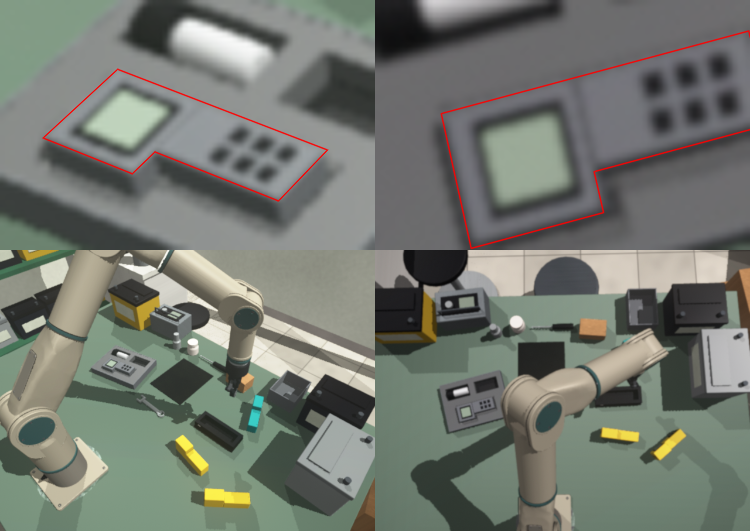

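The tester lies in its cutout matching the home outline in both views, and the arm is clear of everything. I'll hand the job in.

```bash
python3 -c "
from cell import job
print(job.finish_job())"
```

```text
the job is handed in; nothing more can be done
None
```

I took the grey tester out of the dock, tipped it sideways and laid it flat, screen up, on the mat, and let go. I then regrasped it from above, set it in the P-shaped cutout and pressed it home with shut fingers. The job was handed in at about 55 s, and no verdict was reported.

**Last checks**
- **Height:** pressing at the handle, the centre and the head stopped hard at the same height each time (TCP reading 23.6 mm, 19–24 N). The tester should be level and on the cutout's floor.
- **Position:** the home outline matches the tester in both camera views. The final edge fit puts its centre about 1.7 mm from the seat sideways and 1.2 mm low. It gives a turn of about 0.005 rad and a tilt of about 0.02 rad, which the equal press heights do not support.
- **Other things on the bench:** by the networks' positions, which are only good to about 10 mm, the jar, brush, screwdriver and carton moved less than 12 mm. The wrench was not detected in the last check, but in the picture it is still in its place.

**What went wrong on the way**
- **Tilting the tool forward:** this failed because joint 6 reached its limit, so I tilted sideways instead.
- **First regrasp:** it closed above the tester, because the real fingertips end about 23 mm short of the reported TCP. The tester did not move.
- **First presses:** the tester jammed with its head up. These presses reached 59 N while gripping and 49 N with shut fingers. Pressing over the head levelled it, and it then went home easily.

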